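# Hang the rinsed mug on the fold-out peg and set the paint pots out in the tray

## Task

Get the painting bench ready: the rinsed mug is standing in the paint tray, so fold the drying peg on the board fully out and hang the mug on it by its handle. Stand every paint pot upright in the tray, centred on the dab of its own colour, so that they make neat rows. Do not shove or tip the brush jar, the tin, the spray can or the tape roll.

Things in the scene. Friction and masses are not known exactly. Their poses are not given: they have to be found in the camera images.
- board: Fixed plywood drying board standing upright at the left side of the bench, 340 mm long (its x), 18 mm thick, 270 mm high. Origin: on the bench, middle of its front face; its -y points out of the front face (towards the middle of the bench), z up. A steel hinge bracket (two cheeks, reaching 34 mm out from the face, 25 mm wide overall) carries the fold-out peg 170 mm above the bench.
- peg (a joint): Hinge of the fold-out steel peg, rad. 0 = folded flat, peg standing straight up 26 mm in front of the board's face; grows as the peg swings outward and down; 1.35 = end stop, fully out, pointing away from the board and 13 degrees above level. Stiff enough (0.06 N m friction) to stay where it is left; the hinge line runs along the board's x. Starts at 0.03 to 0.3.
- peg_hinge (a point): Hinge centre of the peg, 170 mm above the bench, 26 mm in front of the board's face. The point turns with the peg: its z points along the peg to the tip.
- peg_tip (a point): End of the peg, 100 mm from the hinge along the peg. The peg is a 12 mm round steel bar with a 16 mm black cap on its last 6 mm. Axes as for peg_hinge.
- mug: Small white enamel mug with blue rim and blue handle, empty and rinsed, about 0.14 kg: outside diameter 62 mm, 75 mm high, wall 3 mm. Origin: centre of its underside; z up through the mouth, x towards the handle. At the start it stands upright in the tray.
- mug_loop (a point): Centre of the opening of the mug's handle, 47.6 mm from the mug's axis along its x and 42 mm above its underside. The opening is 33 mm wide (along the mug's x) and 44 mm high and goes through along the mug's y; the handle is 7.6 mm round bar and ends 72 mm from the mug's axis.
- tray: Fixed low wooden tray, 180 mm (its x) by 250 mm (its y), rim 16 mm high and 7 mm wide, floor 7 mm above the bench lined in grey. Origin: centre of its underside; at zero yaw its axes are those of the bench. On its floor are six round dabs of paint in two straight rows of three: the rows 82 mm apart, the dabs of a row 76 mm apart.
- dab_red: The red paint dab on the tray floor, a flat disc 58 mm across; origin at its centre. Which of the six places it has varies.
- dab_yellow: The yellow paint dab on the tray floor, a flat disc 58 mm across; origin at its centre. Which of the six places it has varies.
- dab_green: The green paint dab on the tray floor, a flat disc 58 mm across; origin at its centre. Which of the six places it has varies.
- dab_blue: The blue paint dab on the tray floor, a flat disc 58 mm across; origin at its centre. Which of the six places it has varies.
- dab_white: The white paint dab on the tray floor, a flat disc 58 mm across; origin at its centre. Which of the six places it has varies.
- dab_black: The black paint dab on the tray floor, a flat disc 58 mm across; origin at its centre. Which of the six places it has varies.
- pot_red: Closed round paint pot with red lid and red band on a white tub, 45 mm across, 45 mm high, about 75 g. Origin: centre of its underside, z up. Stands on the bench to the right of the tray, or is absent.
- pot_yellow: Closed round paint pot with yellow lid and yellow band on a white tub, 45 mm across, 45 mm high, about 75 g. Origin: centre of its underside, z up. Stands on the bench to the right of the tray, or is absent.
- pot_green: Closed round paint pot with green lid and green band on a white tub, 45 mm across, 45 mm high, about 75 g. Origin: centre of its underside, z up. Stands on the bench to the right of the tray, or is absent.
- pot_blue: Closed round paint pot with blue lid and blue band on a white tub, 45 mm across, 45 mm high, about 75 g. Origin: centre of its underside, z up. Stands on the bench to the right of the tray, or is absent.
- pot_white: Closed round paint pot with white lid and white band on a white tub, 45 mm across, 45 mm high, about 75 g. Origin: centre of its underside, z up. Stands on the bench to the right of the tray, or is absent.
- pot_black: Closed round paint pot with black lid and black band on a white tub, 45 mm across, 45 mm high, about 75 g. Origin: centre of its underside, z up. Stands on the bench to the right of the tray, or is absent.
- brush_jar: Bystander: steel jar 72 mm across, 95 mm high, with brushes standing in it up to 180 mm high; beyond the tray. Origin: centre of its underside.
- tin: Bystander: closed paint tin 96 mm across, 105 mm high; near the robot on its right. Origin: centre of its underside.
- spray_can: Bystander: pink spray can 65 mm across, 188 mm high; far left, beyond the tray. Origin: centre of its underside.
- tape_roll: Bystander: roll of masking tape lying flat, 100 mm across, 25 mm high; beyond the tray. Origin: centre of its underside.

How it is judged:
On the way, in this order (a step that is already met when the one before it is completed fails the run):
1. the drying peg is folded fully out (value of joint peg above 1.25 rad), for 0.2 s.
2. the mug hangs by its handle on the folded-out peg, let go (value of joint peg above 1.2 rad and z of mug_loop in the frame of peg_tip between -0.1 and -0.003 m and x of mug_loop in the frame of peg_tip between -0.032 and 0.032 m and y of mug_loop in the frame of peg_tip between -0.036 and 0.036 m and contact force between mug and board above 0.3 N and contact force between mug and the fingers below 0.1 N and contact force between mug and tray below 0.05 N and height (world z) of mug above 0.05 m), for 0.3 s.
At the end, for the whole second after the job is handed in: The peg is out (joint above 1.2 rad); the mug hangs on it by its handle, peg through the handle's opening, let go, clear of the tray and at rest; every pot present stands upright on the tray floor (tilt under 0.1 rad) at rest with its centre within 10 mm of the centre of the dab of its colour (all of step 2 and linear speed of mug below 0.05 m/s and horizontal distance between pot_red and dab_red below 0.01 m and angle between each of pot_red, pot_yellow, pot_green, pot_blue, pot_white, pot_black's own z axis and vertical below 0.1 rad and height (world z) of each of pot_red, pot_yellow, pot_green, pot_blue, pot_white, pot_black below 0.012 m and linear speed of each of pot_red, pot_yellow, pot_green, pot_blue, pot_white, pot_black below 0.02 m/s and horizontal distance between pot_yellow and dab_yellow below 0.01 m and horizontal distance between pot_green and dab_green below 0.01 m and horizontal distance between pot_blue and dab_blue below 0.01 m and horizontal distance between pot_white and dab_white below 0.01 m and horizontal distance between pot_black and dab_black below 0.01 m); the robot touches nothing.
It fails at once if the brush jar is shoved more than 40 mm or tipped (distance of brush_jar from where it was at the start of the episode above 0.04 m or angle between brush_jar's own z axis and vertical above 0.4 rad).
It fails at once if the tin is shoved more than 40 mm or tipped (distance of tin from where it was at the start of the episode above 0.04 m or angle between tin's own z axis and vertical above 0.4 rad).
It fails at once if the spray can is shoved more than 40 mm or tipped (distance of spray_can from where it was at the start of the episode above 0.04 m or angle between spray_can's own z axis and vertical above 0.4 rad).
It fails at once if the tape roll is shoved more than 40 mm or tipped (distance of tape_roll from where it was at the start of the episode above 0.04 m or angle between tape_roll's own z axis and vertical above 0.4 rad).
Of pot_red, pot_yellow, pot_green, pot_blue, pot_white, pot_black only 4 to 6 are there at a start; the rules pass over those that are not, and their reading is None.
At some moment in a run one of pot_red, pot_yellow, pot_green, pot_blue, pot_white, pot_black may be knocked a few centimetres aside while the robot is not near it.
It also fails if it takes over 208 s, if anything falls off the work surface, if the arm or the gripper's body presses on something with over 40 N, if the wrist force passes 120 N, or if a joint passes its speed limit or range.

## Robot

A 7-joint arm with a two-finger parallel gripper is mounted at the origin on the work surface. World frame = base frame: x ahead of the robot, y to its left, z up, the work surface at z = 0. Lengths are in m, angles in rad, forces in N, time in s.
With the tool pointing down it reaches from about 0.35 to 0.9 m from the base axis. Payload 8.1 kg.
Tool frame: the origin (TCP) lies midway between the tips of the shut fingers; the grasp point (between the pads) lies 19 mm behind it; z points along the fingers, y is the direction in which the jaws open and shut (so a half turn about z gives the same grasp; the last joint's range is limited). The gripper opens to 92 mm and grips with 3 to 60 N. Pads are 19 mm wide; open, the fingers measure 130 mm over their backs; the gripper's body (75 mm by 190 mm) begins 47 mm behind the grasp point.
Start: joints at [-1.382, 0.434, 0.025, 1.573, -0.012, 1.134, -0.075], TCP at [0.18, 0.599, 0.227] pointing down, gripper open.
Joint ranges: [-2.62, 2.62], [-0.44, 2.09], [-1.27, 1.32], [0.08, 2.57], [-1.32, 4.46], [0.12, 2], [-2.74, 2.74]. Speed limits (rad/s): [2.22, 2.22, 3.01, 3.01, 3.14, 3.14, 3.14].

## Interface

Orientations are given as a rotation vector (axis times angle).
In Python, from cell import arm gives the robot as it stands. The module is installed in compiled form; this text tells all that it offers.
- The arm moves only by the tool jog_arm, never from a script. Its argument "increments" is a list of rows, each an object with "slide": the shift along the tool's x, y, z in mm, a list of three; "roll": the turn about the tool's z in rad; "gripper": the opening, from 0 (shut) to 1 (fully open). In form: [{"slide": [x, y, z], "roll": roll, "gripper": gripper}, ...]. A call has exactly 10 rows; each row is the pose to reach, as a shift and turn from the pose commanded when the call began, along the tool's axes at that moment; what a row does not reach only later rows make up. A row lasts 1/12 s, in which the tool goes at most 41.7 mm and 7.16 degrees, less where a joint would pass 70% of its speed; a pose out of reach is approached as far as the arm can. A call with a gripper value outside its range is refused whole. The fingers move at their own pace and stop on an object; "newtons" is the grip in N (left out, the last holds). Time passes only in rows, so rows that repeat a pose let the fingers close, or fill a call up. It gives the time, the measured TCP pose, the force and the opening at its end, in the units of the state.
- arm.observe(): the state, without advancing time (a new reading comes with each control period).
- arm.get_image(name): name is "side" or "top"; returns a dict with "frame" (384x512x3 uint8, blue, green, red), "depth" (384x512 float32, m along the optical axis (not along the pixel's ray), 0 where there is no reading), "intrinsics" (3x3 intrinsics, pixels), "dist_coeffs" ([k1, k2, p1, p2, k3] as OpenCV has them; the pictures are not rectified), "R" (3x3) and "t" (3): a world point X has camera coordinates R X + t. Camera axes: x right, y down, z forward; pixel columns grow to the right and rows downward; lengths in m; the calibration is good to about 2 mm. A picture is of the moment at which its call begins.
- arm.sign_off(): hands the job in, once; it reports no verdict.
The state is a dict: "clock": time; "joints": joint angles; "dq": joint speeds; "joint_efforts": joint torques, N m; "position": TCP position; "ee_rot": TCP orientation; "force": force on the tool from outside, world axes, zero at the start; "ft_torque": the same for the moment, N m; "width": opening from 0.0 (shut) to 1.0 (fully open).
Only numpy, scipy, OpenCV 4.12 (cv2) and the standard library are available. Lean on these libraries where they do the work, as an engineer would, in place of code of your own. Each camera call takes 0.05 s, during which the arm holds its last target.

## Working session

There is one attempt and no reset: what is moved stays moved. The work goes in short steps, Python scripts to look and compute and a tool call to move; the robot and the scene stay as the last step left them, time stands still between calls to the robot, and variables do not carry over. Pictures are saved under pics/ and viewed, and the job is handed in when it is done.

Besides the shell and the picture viewer there is one more tool, called after ">>>" as name(argument=value, ...) on one line, values as JSON. jog_arm: Moves the arm, as the interface text tells. Its arguments: {"type":"object","properties":{"increments":{"type":"array"},"newtons":{"type":"number"}},"required":["increments"]}

```bash
mkdir -p pics; ls
python3 - <<'E'
from cell import arm
import cv2
print(arm.observe())
for n in("side","top"):
    d=arm.get_image(n); cv2.imwrite(f"pics/{n}0.png",d["frame"]); print(n,d["intrinsics"],d["dist_coeffs"],d["R"],d["t"])
E
```

```text
pics
{'clock': 0.0, 'joints': array([-1.38162535,  0.43521754,  0.02496303,  1.57410771, -0.01160265,
        1.13398601, -0.07506019]), 'dq': array([ 7.80262466e-05, -7.42006894e-04,  1.73754947e-03, -1.70303668e-03,
        1.12305065e-03, -2.88577388e-04,  6.48354089e-04]), 'joint_efforts': array([ 1.08860909e-04, -6.67864394e+01,  9.85373519e-01, -3.14445877e+01,
       -6.03921711e-02,  4.33522963e-02,  1.81275191e-04]), 'position': array([0.17968137, 0.59807763, 0.22594413]), 'ee_rot': array([-4.56709660e-01, -3.10812312e+00,  2.46744627e-03]), 'force': array([0.57132739, 0.07350625, 0.79702662]), 'ft_torque': array([-0.01392919,  0.0217101 , -0.00689556]), 'width': 1.0000876803402772}
side [[347.046781     0.         248.44131289]
 [  0.         347.046781   192.58219135]
 [  0.           0.           1.        ]] [0.0367988 0.        0.        0.        0.       ] [[ 0.98418772 -0.17664905  0.01302469]
 [-0.12152096 -0.72688272 -0.67592467]
 [ 0.12886887  0.66365399 -0.73685561]] [-0.5061627   0.2023629   1.11401792]
top [[462.88424539   0.         254.78061411]
 [  0.         462.88424539 194.11717892]
 [  0.           0.           1.        ]] [-0.03867631  0.          0.          0.          0.        ] [[-7.47292885e-04 -9.99999567e-01 -5.54594284e-04]
 [-9.84112850e-01  8.33884735e-04 -1.77542115e-01]
 [ 1.77542501e-01  4.13107402e-04 -9.84113047e-01]] [0.04029483 0.53674493 1.45964907]
```

View pics/side0.png

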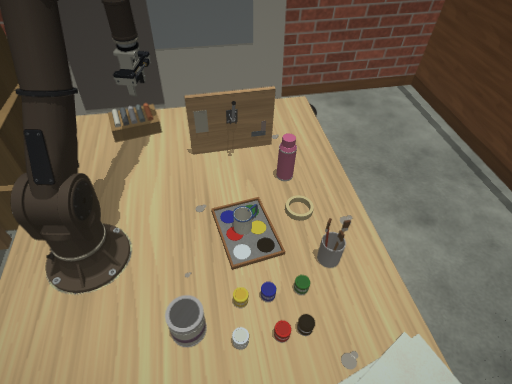

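View pics/top0.png

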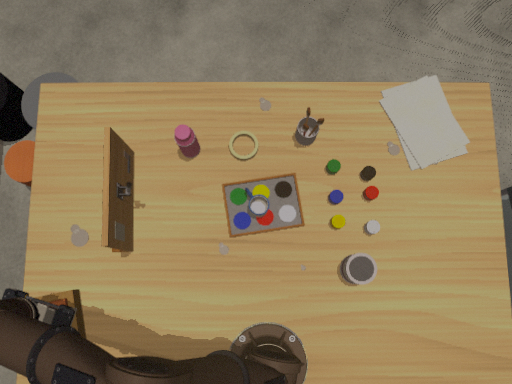

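```bash
cat > h.py <<'E'
from cell import arm
import cv2, numpy as np
from scipy.spatial.transform import Rotation as Rn
def ray(d,uv):
    uv=np.array(uv,float).reshape(-1,1,2)
    n=cv2.undistortPoints(uv,d["intrinsics"],np.array(d["dist_coeffs"])).reshape(-1,2)
    v=np.c_[n,np.ones(len(n))]@d["R"]   # rows R^T v
    c=-d["R"].T@d["t"]; return c,v
def onplane(d,uv,z):
    c,v=ray(d,uv); s=(z-c[2])/v[:,2]; return c+v*s[:,None]
def cloud(d):
    h,w=d["depth"].shape; g=np.mgrid[0:h,0:w]; uv=np.c_[g[1].ravel(),g[0].ravel()].astype(float)
    c,v=ray(d,uv); P=c+v*d["depth"].reshape(-1,1).astype(float); return P.reshape(h,w,3)
def proj(d,X):
    p,_=cv2.projectPoints(np.array(X,float).reshape(-1,3),cv2.Rodrigues(d["R"])[0],d["t"],d["intrinsics"],np.array(d["dist_coeffs"])); return p.reshape(-1,2)
def pair(d,e,a,b):
    c1,v1=ray(d,a);c2,v2=ray(e,b)
    A=np.c_[v1[0],-v2[0]];s=np.linalg.lstsq(A,c2-c1,rcond=None)[0]
    p=c1+v1[0]*s[0];q=c2+v2[0]*s[1];return (p+q)/2,np.linalg.norm(p-q)
def masks(f):
    h=cv2.cvtColor(f,cv2.COLOR_BGR2HSV); H,S,V=[h[...,i].astype(int) for i in range(3)]
    return dict(red=((H<6)|(H>174))&(S>190)&(V>100), yellow=(H>24)&(H<34)&(S>190)&(V>130),
     green=(H>50)&(H<85)&(S>120)&(V>40), blue=(H>110)&(H<130)&(S>150)&(V>70),
     white=(S<50)&(V>185), black=(V<50))
def tool(target,roll_world=None):
    """slide (mm) to bring TCP to target world xyz, from the measured pose"""
    s=arm.observe(); R=Rn.from_rotvec(s["ee_rot"]).as_matrix()
    return (R.T@(np.array(target)-s["position"])*1000).round(1)
E
python3 - <<'E'
from h import *
s=arm.observe(); print(Rn.from_rotvec(s["ee_rot"]).as_matrix().round(3))
d=arm.get_image("top"); e=arm.get_image("side")
P=cloud(d); Q=cloud(e)
for n,D,C in(("top",d,P),("side",e,Q)):
  for k,m in masks(D["frame"]).items():
    nn,L,st,ce=cv2.connectedComponentsWithStats(m.astype(np.uint8))
    for i in range(1,nn):
        if st[i,4]<40: continue
        p=np.median(C[L==i],axis=0)
        if not(0.2<p[0]<1.1 and -0.6<p[1]<0.6 and p[2]<0.3): continue
        print(n,k,st[i,4],ce[i].round(1),p.round(3))
for n,C,D in(("top",P,d),("side",Q,e)):
  cv2.imwrite(f"pics/{n}1.png",cv2.resize(D["frame"][80:300,90:410] if n=="top" else D["frame"][60:360,120:400],None,fx=2.4,fy=2.4,interpolation=cv2.INTER_CUBIC)[:600,:800])
E
```

```text
[[-0.958  0.288 -0.   ]
 [ 0.288  0.958 -0.001]
 [-0.    -0.001 -1.   ]]
top red 127 [371.5 192.1] [ 0.543 -0.341  0.046]
top red 135 [265.9 218.4] [0.46  0.003 0.01 ]
top yellow 139 [261.  190.2] [0.557 0.019 0.009]
top yellow 143 [338.  220.9] [ 0.449 -0.229  0.046]
top green 118 [333.5 165.4] [ 0.634 -0.221  0.046]
top green 205 [238.1 196. ] [0.537 0.096 0.01 ]
top blue 173 [242.  220.1] [0.457 0.082 0.009]
side red 100 [232.6 234.7] [ 0.459 -0.003  0.008]
side red 70 [283.  329.8] [ 0.544 -0.354  0.045]
side green 153 [302.4 281.8] [ 0.632 -0.227  0.045]
side blue 125 [226.9 216.5] [0.452 0.08  0.008]
side blue 136 [268.3 288.7] [ 0.529 -0.231  0.046]
side white 194 [241.7 251.2] [ 0.479 -0.07   0.008]
side white 209 [240.3 335. ] [ 0.43  -0.344  0.045]
side white 2310 [399.1 362.3] [ 0.832 -0.469  0.006]
side black 183 [265.1 244.8] [ 0.559 -0.058  0.008]
side black 207 [306.1 322.9] [ 0.609 -0.343  0.044]
```

View pics/top1.png

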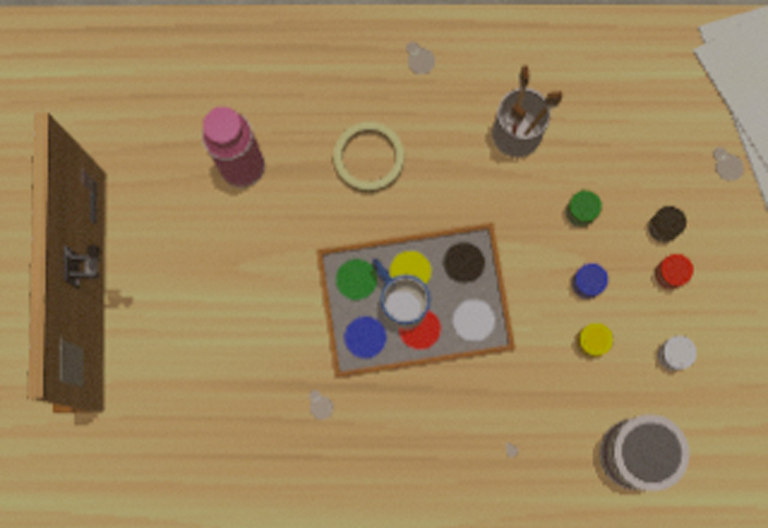

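View pics/side1.png

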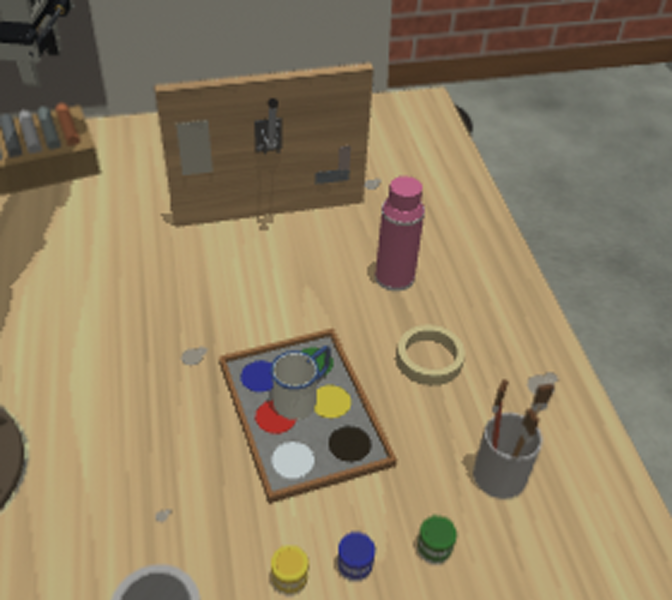

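Run:
```python
from h import *
d=arm.get_image("top"); e=arm.get_image("side")
P=cloud(d); Q=cloud(e)
# board face from side cloud
m=(Q[...,1]>0.3)&(Q[...,1]<0.6)&(Q[...,2]>0.03)&(Q[...,2]<0.262)&(Q[...,0]>0.3)&(Q[...,0]<0.8)
X=Q[m]; print(len(X),X.min(0),X.max(0))
ok=np.ones(len(X),bool)
for _ in range(6):
    c=np.median(X[ok],0) if _==0 else X[ok].mean(0); u,s,vt=np.linalg.svd(X[ok]-c,full_matrices=False); n=vt[2]; r=(X-c)@n; ok=abs(r)<max(.004,1.5*np.std(r[ok]) if _<3 else .004)
n*= -np.sign(n[1]); print("face",c,n,ok.sum(), np.std(r[ok]))
r=(X-c)@n
pm=(r>0.012)&(r<0.09)&(X[:,2]>.13)
print("peg pts",pm.sum())
o=X[pm]; o=o[np.argsort(o[:,2])]
print(np.c_[o,((o-c)@n)].round(3)[::max(1,len(o)//40)])
# board ends along face
t=np.array([-n[1],n[0],0]); t/=np.linalg.norm(t); a=(X[ok]-c)@t; print("along",t,np.percentile(a,[0,.5,50,99.5,100]), c[:2])
```

```text
4158 [0.35458125 0.38341905 0.03007385] [0.69454696 0.45768303 0.26189792]
face [0.52103755 0.44472691 0.15344478] [ 0.03516535 -0.9993747  -0.00368746] 3693 0.001895512012063672
peg pts 86
[[0.537 0.411 0.157 0.034]
 [0.514 0.409 0.161 0.035]
 [0.533 0.41  0.163 0.035]
 [0.522 0.414 0.166 0.031]
 [0.513 0.428 0.167 0.016]
 [0.53  0.412 0.167 0.033]
 [0.53  0.415 0.169 0.03 ]
 [0.538 0.413 0.17  0.032]
 [0.513 0.427 0.172 0.018]
 [0.519 0.419 0.173 0.026]
 [0.538 0.414 0.174 0.031]
 [0.526 0.409 0.174 0.036]
 [0.53  0.413 0.176 0.032]
 [0.515 0.412 0.178 0.033]
 [0.513 0.425 0.178 0.02 ]
 [0.538 0.414 0.179 0.032]
 [0.534 0.411 0.181 0.034]
 [0.515 0.414 0.181 0.03 ]
 [0.536 0.429 0.182 0.016]
 [0.53  0.41  0.182 0.035]
 [0.526 0.41  0.183 0.035]
 [0.523 0.413 0.186 0.032]
 [0.512 0.42  0.186 0.024]
 [0.53  0.408 0.193 0.037]
 [0.522 0.406 0.195 0.039]
 [0.529 0.406 0.198 0.039]
 [0.529 0.405 0.204 0.04 ]
 [0.525 0.4   0.208 0.045]
 [0.525 0.4   0.212 0.044]
 [0.522 0.403 0.214 0.041]
 [0.529 0.399 0.217 0.046]
 [0.521 0.399 0.222 0.045]
 [0.525 0.397 0.227 0.048]
 [0.528 0.395 0.228 0.05 ]
 [0.525 0.395 0.232 0.049]
 [0.528 0.394 0.237 0.051]
 [0.524 0.389 0.241 0.055]
 [0.521 0.392 0.243 0.052]
 [0.521 0.393 0.247 0.051]
 [0.524 0.388 0.25  0.056]
 [0.524 0.39  0.253 0.054]
 [0.521 0.39  0.257 0.054]
 [0.524 0.386 0.259 0.058]]
along [0.9993815  0.03516559 0.        ] [-0.1661826  -0.16451508 -0.00476745  0.17074641  0.17252168] [0.52103755 0.44472691]
```

Run:
```python
from h import *
for n in("top","side"):
    d=arm.get_image(n); C=cloud(d); ms=masks(d["frame"])
    # dabs
    h=cv2.cvtColor(d["frame"],cv2.COLOR_BGR2HSV)
    for k in ms:
        m=ms[k]
        if k=="white": m=(h[...,1]<60)&(h[...,2]>150)
        if k=="black": m=(h[...,2]<75)
        for nm,lo,hi,z in(("dab",.003,.014,.0075),("pot",.038,.055,.045)):
            mm=m&(C[...,2]>lo)&(C[...,2]<hi)&(C[...,0]>.38)&(C[...,0]<.68)&(C[...,1]<.14 if nm=="dab" else C[...,1]<-.17)&(C[...,1]>-.12 if nm=="dab" else C[...,1]>-.42)
            nn,L,st,ce=cv2.connectedComponentsWithStats(mm.astype(np.uint8))
            if nn<2: print(n,k,nm,"none");continue
            i=1+np.argmax(st[1:,4])
            cs,_=cv2.findContours((L==i).astype(np.uint8),0,1)
            ct=cs[0].reshape(-1,2)
            p=onplane(d,ct,z)[:,:2].astype(np.float32)
            (cx,cy),r=cv2.minEnclosingCircle(p)
            print(n,nm,k,st[i,4],"circ %.4f %.4f r %.4f"%(cx,cy,r),"cen",onplane(d,ce[i],z)[0,:2].round(4))
```

```text
top dab red 123 circ 0.4687 0.0077 r 0.0265 cen [0.4624 0.0029]
top pot red 124 circ 0.5436 -0.3422 r 0.0216 cen [ 0.5439 -0.3422]
top dab yellow 112 circ 0.5497 0.0200 r 0.0272 cen [0.557  0.0193]
top pot yellow 139 circ 0.4486 -0.2289 r 0.0218 cen [ 0.449 -0.229]
top dab green 173 circ 0.5378 0.0957 r 0.0275 cen [0.5378 0.0959]
top pot green 115 circ 0.6335 -0.2203 r 0.0205 cen [ 0.6332 -0.2208]
top dab blue 160 circ 0.4570 0.0823 r 0.0261 cen [0.4575 0.0822]
top pot blue 3 circ 0.5209 -0.2119 r 0.0047 cen [ 0.5209 -0.2119]
top dab white 203 circ 0.4805 -0.0670 r 0.0289 cen [ 0.4804 -0.0671]
top pot white 139 circ 0.4308 -0.3425 r 0.0219 cen [ 0.4305 -0.3424]
top dab black 185 circ 0.5616 -0.0548 r 0.0278 cen [ 0.5619 -0.0548]
top pot black 140 circ 0.6095 -0.3354 r 0.0229 cen [ 0.6098 -0.3351]
side dab red 99 circ 0.4653 0.0039 r 0.0260 cen [ 4.602e-01 -4.000e-04]
side pot red 66 circ 0.5429 -0.3468 r 0.0203 cen [ 0.5434 -0.3496]
side yellow dab none
side yellow pot none
side dab green 12 circ 0.5490 0.0916 r 0.0118 cen [0.5483 0.0941]
side pot green 153 circ 0.6323 -0.2257 r 0.0217 cen [ 0.6323 -0.2261]
side dab blue 124 circ 0.4549 0.0805 r 0.0266 cen [0.4518 0.0803]
side pot blue 138 circ 0.5297 -0.2302 r 0.0206 cen [ 0.53   -0.2305]
side dab white 220 circ 0.4793 -0.0690 r 0.0298 cen [ 0.4791 -0.0694]
side pot white 225 circ 0.4299 -0.3450 r 0.0216 cen [ 0.4297 -0.3452]
side dab black 206 circ 0.5601 -0.0568 r 0.0293 cen [ 0.5601 -0.0576]
side pot black 216 circ 0.6079 -0.3415 r 0.0228 cen [ 0.6086 -0.3422]
```

>>> jog_arm(increments=[{"slide":[0,0,-40],"roll":0.12,"gripper":1},{"slide":[0,0,-80],"roll":0.24,"gripper":1},{"slide":[0,0,-120],"roll":0.36,"gripper":1},{"slide":[0,0,-150],"roll":0.48,"gripper":1},{"slide":[0,0,-180],"roll":0.6,"gripper":1},{"slide":[0,0,-180],"roll":0.72,"gripper":1},{"slide":[0,0,-180],"roll":0.84,"gripper":1},{"slide":[0,0,-180],"roll":0.96,"gripper":1},{"slide":[0,0,-180],"roll":1.08,"gripper":1},{"slide":[0,0,-180],"roll":1.2,"gripper":1}])

```text
clock: 1.23
position: [0.1798, 0.5985, 0.4068]
ee_rot: [-2.139, -2.301, -0.0]
force: [0.4, 1.2, 0.4]
width: 0.997
```

Run:
```python
from h import *
s=arm.observe(); R=Rn.from_rotvec(s["ee_rot"]).as_matrix(); print(s["position"],R.round(3),s["joints"].round(2))
print(tool((.525,.394,.40)), "yaw of tool y",np.degrees(np.arctan2(R[1,1],R[0,1])))
d=arm.get_image("top"); C=cloud(d); h=cv2.cvtColor(d["frame"],cv2.COLOR_BGR2HSV)
m=(C[...,2]>.03)&(C[...,2]<.095)&(abs(C[...,0]-.5)<.12)&(abs(C[...,1]-.03)<.13)
nz=np.argwhere(m); print(len(nz))
X=C[m]; hs=h[m]
rim=X[X[:,2]>.074]; print("rim",len(rim),cv2.minEnclosingCircle(rim[:,:2].astype(np.float32)),rim[:,2].max())
bl=(hs[:,0]>100)&(hs[:,0]<130)&(hs[:,1]>100)
for p,q,u in zip(X[bl],hs[bl],nz[bl]): print(p.round(3),q,u[::-1])
```

```text
[0.1797745  0.59851703 0.4067713 ] [[-0.073  0.997 -0.   ]
 [ 0.997  0.073  0.   ]
 [ 0.    -0.    -1.   ]] [-1.55  0.36  0.28  1.27 -0.1   1.53 -1.21]
[-229.2  329.4    6.7] yaw of tool y 4.184186714591144
201
rim 127 ((0.5108515620231628, 0.03908815234899521), 0.04979622736573219) 0.09146445568350492
[0.548 0.065 0.079] [110 112  98] [247 189]
[0.544 0.065 0.083] [110 118  99] [247 190]
[0.546 0.062 0.072] [110 126 111] [248 190]
[0.542 0.062 0.077] [111 123 102] [248 191]
[0.538 0.061 0.081] [109 116  92] [248 192]
[0.537 0.058 0.084] [108 120 108] [249 192]
[0.536 0.062 0.075] [112 114  96] [248 193]
[0.534 0.058 0.081] [111 114 105] [249 193]
[0.535 0.055 0.078] [109 131 107] [250 193]
[0.531 0.058 0.082] [110 112  96] [249 194]
[0.531 0.055 0.083] [110 118 108] [250 194]
[0.532 0.052 0.079] [110 117 111] [251 194]
[0.529 0.052 0.075] [110 121 105] [251 195]
[0.533 0.056 0.032] [113 106  89] [250 196]
[0.525 0.052 0.082] [109 120 102] [251 196]
[0.525 0.049 0.079] [111 122 111] [252 196]
[0.523 0.052 0.075] [111 115 104] [251 197]
```

>>> jog_arm(increments=[{"slide":[-23,33,0],"roll":0.04,"gripper":1},{"slide":[-46,66,0],"roll":0.04,"gripper":1},{"slide":[-69,99,0],"roll":0.04,"gripper":1},{"slide":[-92,132,0],"roll":0.04,"gripper":1},{"slide":[-115,165,0],"roll":0.04,"gripper":1},{"slide":[-138,198,0],"roll":0.04,"gripper":1},{"slide":[-161,231,0],"roll":0.04,"gripper":1},{"slide":[-184,264,0],"roll":0.04,"gripper":1},{"slide":[-207,297,7],"roll":0.04,"gripper":1},{"slide":[-229,329,7],"roll":0.04,"gripper":1}])

```text
clock: 2.12
position: [0.5273, 0.3946, 0.3989]
ee_rot: [-2.174, -2.267, 0.001]
force: [0.4, 0.8, 0.2]
width: 1.004
```

Run:
```python
from h import *
s=arm.observe(); R=Rn.from_rotvec(s["ee_rot"]).as_matrix(); print(s["position"],s["joints"].round(2))
print(tool((.525,.3945,.236)), "yaw of tool y",np.degrees(np.arctan2(R[1,1],R[0,1])))
e=arm.get_image("side"); C=cloud(e)
f=e["frame"][30:170,150:310]; cv2.imwrite("pics/s2.png",cv2.resize(f,None,fx=4,fy=4,interpolation=cv2.INTER_CUBIC))
```

```text
[0.52727535 0.39463448 0.3989403 ] [-0.97  0.43  0.42  1.2  -0.17  1.54 -0.54]
[  0.   -2.2 162.9] yaw of tool y 2.4032289405284137
```

View pics/s2.png

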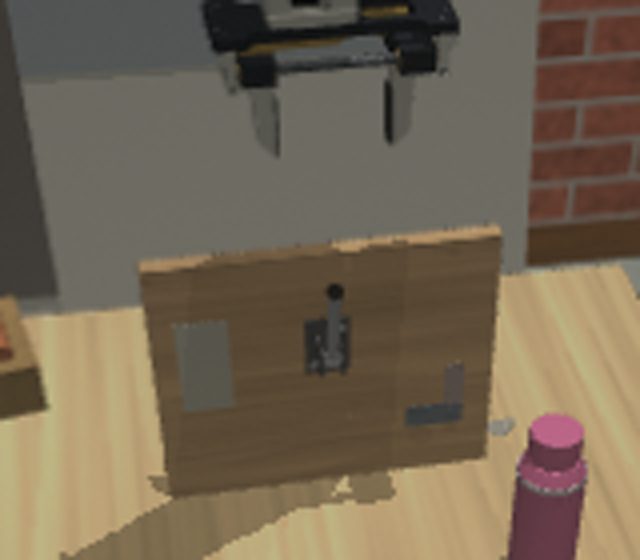

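Side view: the gripper is open and centred over the peg; the cap is at about (234,103). Descend and grip it.

>>> jog_arm(increments=[{"slide":[0,-2,30],"roll":0,"gripper":1},{"slide":[0,-2,60],"roll":0,"gripper":1},{"slide":[0,-2,90],"roll":0,"gripper":1},{"slide":[0,-2,120],"roll":0,"gripper":1},{"slide":[0,-2,140],"roll":0,"gripper":1},{"slide":[0,-2,155],"roll":0,"gripper":1},{"slide":[0,-2,163],"roll":0,"gripper":1},{"slide":[0,-2,163],"roll":0,"gripper":1},{"slide":[0,-2,163],"roll":0,"gripper":0},{"slide":[0,-2,163],"roll":0,"gripper":0}], newtons=15)

```text
clock: 3.0
position: [0.5245, 0.3966, 0.2381]
ee_rot: [2.177, 2.265, 0.003]
force: [-0.2, -0.0, 0.9]
width: 0.902
```

>>> jog_arm(increments=[{"slide":[0,0,0],"roll":0,"gripper":0},{"slide":[0,0,0],"roll":0,"gripper":0},{"slide":[0,0,0],"roll":0,"gripper":0},{"slide":[0,0,0],"roll":0,"gripper":0},{"slide":[0,0,0],"roll":0,"gripper":0},{"slide":[0,0,0],"roll":0,"gripper":0},{"slide":[0,0,0],"roll":0,"gripper":0},{"slide":[0,0,0],"roll":0,"gripper":0},{"slide":[0,0,0],"roll":0,"gripper":0},{"slide":[0,0,0],"roll":0,"gripper":0}])

```text
clock: 3.83
position: [0.5248, 0.3961, 0.2369]
ee_rot: [2.177, 2.263, 0.003]
force: [13.0, 1.8, -4.7]
width: 0.18
```

Run:
```python
from h import *
s=arm.observe(); print(s["position"],s["joints"].round(2),s["width"]*92)
e=arm.get_image("side")
f=e["frame"][30:170,150:310]; cv2.imwrite("pics/s3.png",cv2.resize(f,None,fx=4,fy=4,interpolation=cv2.INTER_CUBIC))
# arc from grasp point
R=Rn.from_rotvec(s["ee_rot"]).as_matrix(); g=s["position"]-.019*R[:,2]
h=np.array([.525,.4190]); out=h[1]-g[1]; up=g[2]-.17; r=np.hypot(out,up); th=np.arctan2(out,up); print(r,th)
for t in np.linspace(th,1.38,10)[1:]:
    dy=-(r*np.sin(t)-out); dz=r*np.cos(t)-up
    print(round(t,2),(R.T@np.array([-dy*.035,dy,dz])*1000).round(1))
```

```text
[0.52484334 0.39614131 0.23688765] [-0.98  0.49  0.39  1.5  -0.19  1.19 -0.52] 16.514538301771296
0.08887890483972624 0.2601779093409109
0.38 [-10.5  -0.    3.5]
0.51 [-20.5  -0.1   8.3]
0.63 [-29.8  -0.1  14.2]
0.76 [-38.3  -0.2  21.3]
0.88 [-45.8  -0.2  29.4]
1.01 [-52.3  -0.3  38.4]
1.13 [-57.6  -0.3  48. ]
1.26 [-61.7  -0.3  58.3]
1.38 [-64.5  -0.4  69. ]
```

View pics/s3.png

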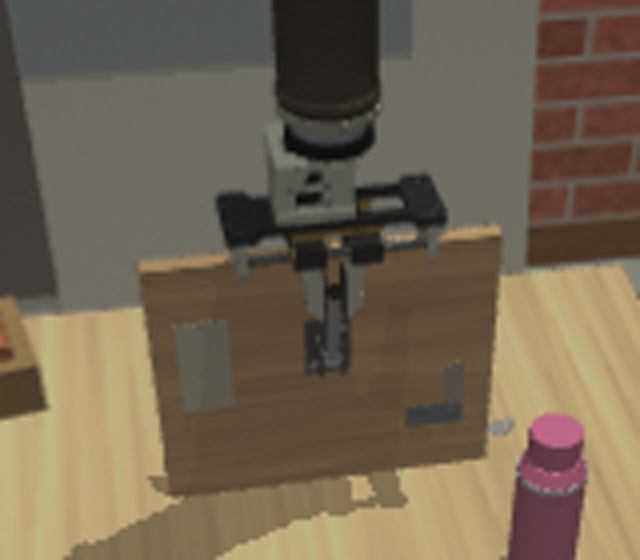

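The jaws hold the cap (16.5 mm). Swing the peg along its arc.

>>> jog_arm(increments=[{"slide":[-10,1,3.5],"roll":0,"gripper":0},{"slide":[-20,1,8],"roll":0,"gripper":0},{"slide":[-30,1,14],"roll":0,"gripper":0},{"slide":[-38,1,21],"roll":0,"gripper":0},{"slide":[-46,1,29],"roll":0,"gripper":0},{"slide":[-52,1,38],"roll":0,"gripper":0},{"slide":[-57.5,1,48],"roll":0,"gripper":0},{"slide":[-62,1,58],"roll":0,"gripper":0},{"slide":[-64,1,67],"roll":0,"gripper":0},{"slide":[-64,1,70],"roll":0,"gripper":0}])

```text
clock: 4.72
position: [0.5281, 0.329, 0.165]
ee_rot: [2.179, 2.26, -0.004]
force: [5.3, -8.8, 3.5]
width: 0.162
```

Run:
```python
from h import *
s=arm.observe(); print(s["position"],s["force"],s["width"]*92)
R=Rn.from_rotvec(s["ee_rot"]).as_matrix(); g=s["position"]-.019*R[:,2]
out=.419-g[1]; up=g[2]-.17; print(np.hypot(out,up),np.arctan2(out,up))
e=arm.get_image("side")
f=e["frame"][30:170,150:310]; cv2.imwrite("pics/s4.png",cv2.resize(f,None,fx=4,fy=4,interpolation=cv2.INTER_CUBIC))
```

```text
[0.52810169 0.32898789 0.16498958] [ 5.31705208 -8.75152047  3.5313924 ] 14.865943231649405
0.09102716987458713 1.4165003008461523
```

View pics/s4.png

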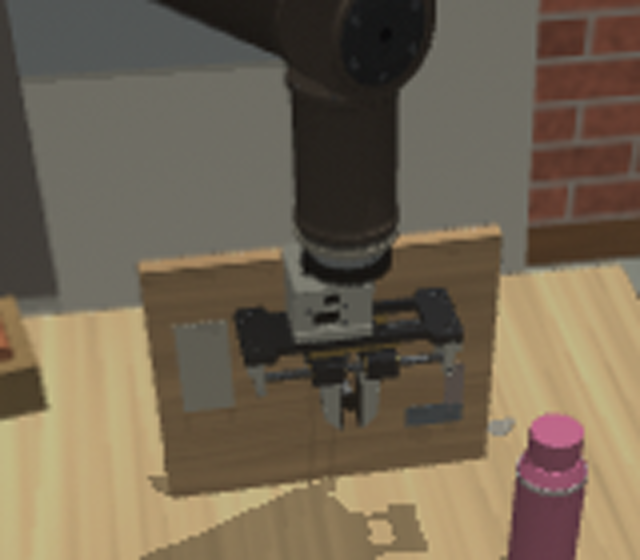

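>>> jog_arm(increments=[{"slide":[0,0,0],"roll":0,"gripper":0.5},{"slide":[0,0,0],"roll":0,"gripper":0.5},{"slide":[0,0,0],"roll":0,"gripper":0.5},{"slide":[0,0,0],"roll":0,"gripper":0.5},{"slide":[0,0,0],"roll":0,"gripper":0.7},{"slide":[0,0,-20],"roll":0,"gripper":0.7},{"slide":[0,0,-50],"roll":0,"gripper":0.8},{"slide":[0,0,-80],"roll":0,"gripper":0.8},{"slide":[-20,0,-110],"roll":0,"gripper":0.9},{"slide":[-50,0,-130],"roll":0,"gripper":1}])

```text
clock: 5.6
position: [0.5288, 0.2857, 0.2991]
ee_rot: [-2.171, -2.27, -0.005]
force: [0.3, -0.1, 0.0]
width: 0.835
```

>>> jog_arm(increments=[{"slide":[-30,0,0],"roll":0,"gripper":1},{"slide":[-60,0,0],"roll":0,"gripper":1},{"slide":[-90,0,0],"roll":0,"gripper":1},{"slide":[-100,0,0],"roll":0,"gripper":1},{"slide":[-100,0,0],"roll":0,"gripper":1},{"slide":[-100,0,0],"roll":0,"gripper":1},{"slide":[-100,0,0],"roll":0,"gripper":1},{"slide":[-100,0,0],"roll":0,"gripper":1},{"slide":[-100,0,0],"roll":0,"gripper":1},{"slide":[-100,0,0],"roll":0,"gripper":1}])

```text
clock: 6.43
position: [0.533, 0.1834, 0.2965]
ee_rot: [-2.176, -2.266, 0.001]
force: [0.4, 0.2, -0.2]
width: 1.001
```

Run:
```python
from h import *
s=arm.observe(); print(s["position"],s["force"],s["joints"].round(2))
e=arm.get_image("side"); d=arm.get_image("top")
f=e["frame"][60:170,150:310]; g=d["frame"][140:250,90:250]; cv2.imwrite("pics/s5.png",cv2.resize(np.vstack([f,g]),None,fx=2.7,fy=2.7,interpolation=cv2.INTER_CUBIC))
for D in(d,e):
    C=cloud(D); m=(C[...,2]>.14)&(C[...,2]<.24)&(abs(C[...,0]-.525)<.05)&(C[...,1]>.28)&(C[...,1]<.43)
    o=C[m]; o=o[np.argsort(o[:,1])]; print(len(o)); print(o[::max(1,len(o)//20)].round(3))
```

```text
[0.53301203 0.18340894 0.29646463] [ 0.44894671  0.18123797 -0.21129876] [-0.77  0.29  0.45  1.65 -0.13  1.23 -0.25]
170
[[0.531 0.324 0.2  ]
 [0.523 0.328 0.196]
 [0.525 0.333 0.199]
 [0.526 0.34  0.196]
 [0.53  0.347 0.191]
 [0.529 0.352 0.192]
 [0.529 0.358 0.194]
 [0.524 0.364 0.19 ]
 [0.53  0.37  0.191]
 [0.519 0.377 0.185]
 [0.521 0.382 0.19 ]
 [0.527 0.389 0.189]
 [0.519 0.395 0.184]
 [0.52  0.4   0.177]
 [0.526 0.409 0.179]
 [0.511 0.412 0.176]
 [0.521 0.414 0.172]
 [0.512 0.416 0.172]
 [0.513 0.419 0.185]
 [0.511 0.421 0.175]
 [0.513 0.425 0.186]
 [0.532 0.43  0.181]]
64
[[0.531 0.32  0.189]
 [0.535 0.321 0.188]
 [0.524 0.322 0.197]
 [0.524 0.323 0.188]
 [0.532 0.325 0.189]
 [0.532 0.327 0.197]
 [0.522 0.336 0.191]
 [0.524 0.344 0.19 ]
 [0.524 0.349 0.191]
 [0.525 0.355 0.19 ]
 [0.527 0.369 0.185]
 [0.528 0.375 0.185]
 [0.53  0.384 0.182]
 [0.523 0.393 0.181]
 [0.521 0.401 0.176]
 [0.526 0.41  0.178]
 [0.537 0.411 0.163]
 [0.534 0.412 0.171]
 [0.538 0.413 0.156]
 [0.538 0.416 0.177]
 [0.535 0.417 0.177]
 [0.523 0.42  0.176]]
```

View pics/s5.png

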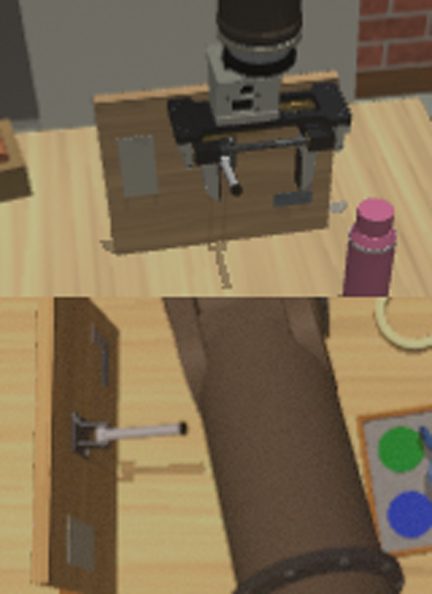

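```bash
cat > mug.py <<'E'
from h import *
from scipy.optimize import least_squares
for n in("top","side"):
    d=arm.get_image(n); C=cloud(d)
    m=(C[...,2]>.07)&(C[...,2]<.092)&(abs(C[...,0]-.5)<.12)&(abs(C[...,1]-.03)<.13)
    X=C[m][:,:2]; uv=np.argwhere(m)[:,::-1].astype(float)
    X=onplane(d,uv,.082)[:,:2]
    r=least_squares(lambda p:np.hypot(*(X-p[:2]).T)-.0295,[np.median(X[:,0]),np.median(X[:,1])],loss="soft_l1",f_scale=.002)
    c=r.x; rr=np.hypot(*(X-c).T); print(n,len(X),c.round(4),"inl",(abs(rr-.0295)<.004).sum())
    H=onplane(d,uv[rr>.040],.075)[:,:2]; v=H-c
    H2=H[np.hypot(*v.T)>.04]; a=np.degrees(np.arctan2(*(H2-c).T[::-1])); print(len(H2),"handle ang",np.median(a),"maxr",np.hypot(*(H2-c).T).max())
    g=np.degrees(np.arctan2(*(X[abs(rr-.0295)<.004]-c).T[::-1])); print("coverage",np.histogram(g,12,(-180,180))[0])
    f=d["frame"]; 
    v0,u0=uv.mean(0)[::-1].astype(int); cv2.imwrite(f"pics/mug_{n}.png",cv2.resize(f[v0-35:v0+35,u0-45:u0+45],None,fx=7,fy=7,interpolation=cv2.INTER_CUBIC))
    print("origin px",u0-45,v0-35,"proj c",proj(d,[[*c,.082]]))
E
python3 mug.py
```

```text
top 134 [0.498  0.0297] inl 103
18 handle ang 36.8467666190314 maxr 0.06611635684362514
coverage [ 6  7  8 11 11 11  8 11  8  7  7  8]
origin px 211 166 proj c [[257.99915624 204.25609944]]
side 157 [0.4981 0.0221] inl 101
14 handle ang 39.99961659142278 maxr 0.06693729268053827
coverage [ 6  8 11  8 10  7  8  9  9  9  8  8]
origin px 198 178 proj c [[242.69305595 214.14914332]]
```

View pics/mug_top.png

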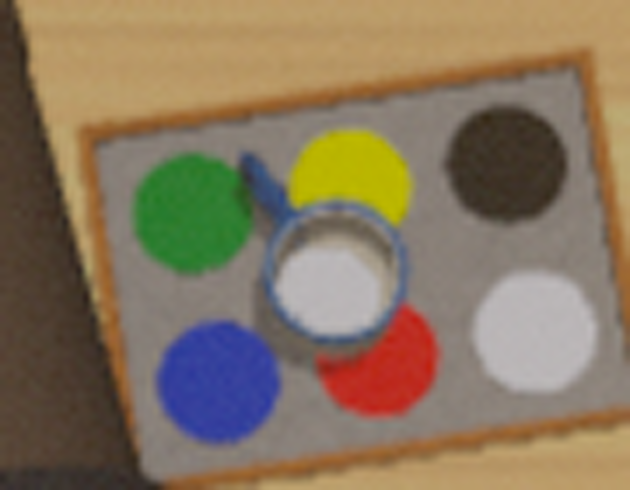

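View pics/mug_side.png

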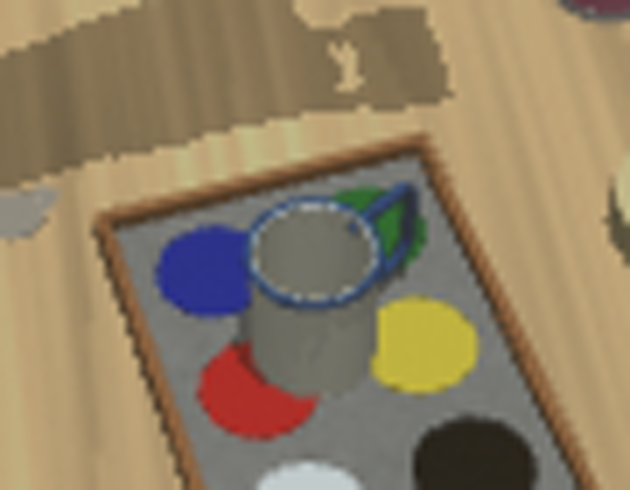

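Top: rim centre about (258.9,204.6), handle tip (246,188). Side: rim centre (242.6,213.5), handle top (256,204).

Run:
```python
from h import *
d=arm.get_image("top"); e=arm.get_image("side")
q=lambda x,y,o:((x+.5)/7-.5+o[0],(y+.5)/7-.5+o[1])
a=[q(338,273,(211,166)),q(245,155,(211,166))]; b=[q(315,251,(198,178)),q(408,186,(198,178))]
for i in(0,1):
    print(pair(d,e,a[i],b[i]), onplane(d,a[i],[.082,.078][i]), onplane(e,b[i],[.082,.078][i]))
c=onplane(d,a[0],.082)[0]; t=onplane(d,a[1],.075)[0]; print("ang",np.degrees(np.arctan2(t[1]-c[1],t[0]-c[0])),np.linalg.norm((t-c)[:2]))
c=onplane(e,b[0],.082)[0]; t=onplane(e,b[1],.077)[0]; print("ang",np.degrees(np.arctan2(t[1]-c[1],t[0]-c[0])),np.linalg.norm((t-c)[:2]))
```

```text
(array([0.49794748, 0.02695142, 0.07959722]), np.float64(0.0011915714692068956)) [[0.49696695 0.02695639 0.082     ]] [[0.49822411 0.02511671 0.082     ]]
(array([0.55287036, 0.06951086, 0.06750988]), np.float64(0.0027209675173620073)) [[0.5522135 0.0693036 0.078    ]] [[0.54946946 0.06050428 0.078     ]]
ang 37.22041326664108 0.07011148906318805
ang 35.15521207119259 0.06291314073358244
```

Run:
```python
from h import *
print(tool((.4975,.0265,.20)))
```

```text
[-154.4  -41.7   96.7]
```

>>> jog_arm(increments=[{"slide":[-20,-5,0],"roll":0.12,"gripper":1},{"slide":[-40,-10,0],"roll":0.24,"gripper":1},{"slide":[-60,-15,10],"roll":0.36,"gripper":1},{"slide":[-80,-20,20],"roll":0.48,"gripper":1},{"slide":[-100,-25,40],"roll":0.6,"gripper":1},{"slide":[-120,-30,60],"roll":0.72,"gripper":1},{"slide":[-140,-38,80],"roll":0.84,"gripper":1},{"slide":[-154,-42,97],"roll":0.967,"gripper":1},{"slide":[-154,-42,97],"roll":0.967,"gripper":1},{"slide":[-154,-42,97],"roll":0.967,"gripper":1}], newtons=20)

```text
clock: 7.57
position: [0.4967, 0.0264, 0.1995]
ee_rot: [-2.981, -0.993, 0.002]
force: [1.1, 0.8, 0.2]
width: 0.999
```

Run:
```python
from h import *
s=arm.observe();R=Rn.from_rotvec(s["ee_rot"]).as_matrix()
print(s["position"],np.degrees(np.arctan2(R[1,1],R[0,1])),s["joints"].round(2))
print(tool((.4975,.0265,.044)))
```

```text
[0.49674468 0.02638547 0.19947213] -53.15644985517607 [-0.7   0.29  0.68  1.95 -0.21  0.98 -0.84]
[  0.9   0.4 155.5]
```

>>> jog_arm(increments=[{"slide":[0,0,35],"roll":0,"gripper":1},{"slide":[0,0,70],"roll":0,"gripper":1},{"slide":[0,0,100],"roll":0,"gripper":1},{"slide":[0,0,125],"roll":0,"gripper":1},{"slide":[0,0,145],"roll":0,"gripper":1},{"slide":[0,0,155],"roll":0,"gripper":1},{"slide":[0,0,155],"roll":0,"gripper":1},{"slide":[0,0,155],"roll":0,"gripper":1},{"slide":[0,0,155],"roll":0,"gripper":0},{"slide":[0,0,155],"roll":0,"gripper":0}], newtons=20)

```text
clock: 8.4
position: [0.4984, 0.0272, 0.0461]
ee_rot: [2.98, 0.994, 0.004]
force: [-0.0, 0.4, 0.9]
width: 0.901
```

>>> jog_arm(increments=[{"slide":[0,0,0],"roll":0,"gripper":0},{"slide":[0,0,0],"roll":0,"gripper":0},{"slide":[0,0,0],"roll":0,"gripper":0},{"slide":[0,0,0],"roll":0,"gripper":0},{"slide":[0,0,0],"roll":0,"gripper":0},{"slide":[0,0,-10],"roll":0,"gripper":0},{"slide":[0,0,-30],"roll":0,"gripper":0},{"slide":[0,0,-60],"roll":0,"gripper":0},{"slide":[0,0,-95],"roll":0,"gripper":0},{"slide":[0,0,-130],"roll":0,"gripper":0}])

```text
clock: 9.23
position: [0.4961, 0.0263, 0.1762]
ee_rot: [2.981, 0.991, -0.003]
force: [0.9, 0.5, -1.8]
width: 0.683
```

Run:
```python
from h import *
s=arm.observe();R=Rn.from_rotvec(s["ee_rot"]).as_matrix()
print(s["position"],np.degrees(np.arctan2(R[1,1],R[0,1])),s["joints"].round(2),s["width"]*92,s["force"])
# carry start: TCP for threading, mug 20mm+ short of peg tip
print(tool((.479,.23,.185)))
e=arm.get_image("side"); cv2.imwrite("pics/s6.png",cv2.resize(e["frame"][110:290,150:350],None,fx=4,fy=3.3,interpolation=cv2.INTER_CUBIC))
```

```text
[0.49612133 0.02632137 0.17618555] -53.21687409567391 [-0.69  0.32  0.68  1.98 -0.25  0.92 -0.81] 62.793318968424224 [ 0.86458266  0.53975883 -1.75096577]
[ 108.2 -173.4   -9. ]
```

View pics/s6.png

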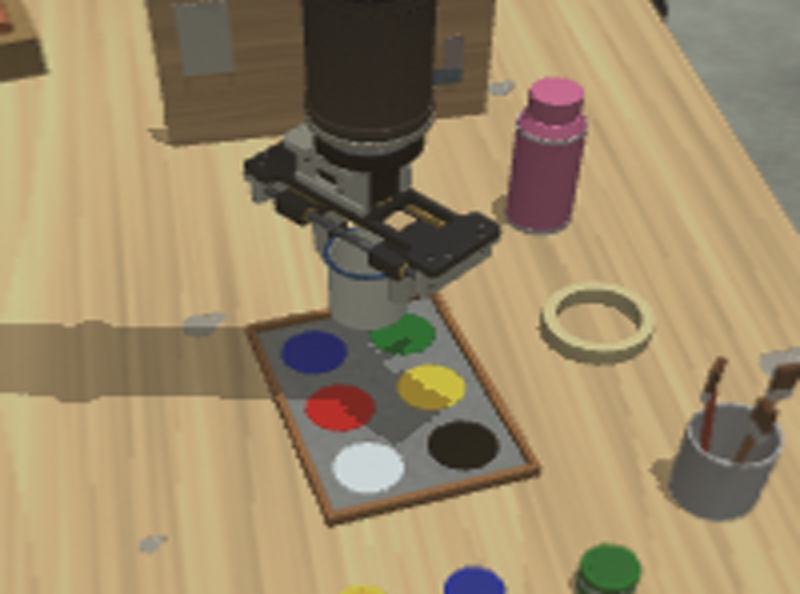

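>>> jog_arm(increments=[{"slide":[5,-5,-9],"roll":0.06,"gripper":0},{"slide":[20,-30,-9],"roll":0.14,"gripper":0},{"slide":[35,-55,-9],"roll":0.22,"gripper":0},{"slide":[50,-80,-9],"roll":0.3,"gripper":0},{"slide":[65,-105,-9],"roll":0.38,"gripper":0},{"slide":[80,-130,-9],"roll":0.46,"gripper":0},{"slide":[95,-155,-9],"roll":0.54,"gripper":0},{"slide":[108,-173,-9],"roll":0.61,"gripper":0},{"slide":[108,-173,-9],"roll":0.61,"gripper":0},{"slide":[108,-173,-9],"roll":0.61,"gripper":0}])

```text
clock: 10.12
position: [0.4792, 0.2313, 0.1836]
ee_rot: [3.14, 0.057, -0.001]
force: [0.1, -1.1, -1.5]
width: 0.681
```

Run:
```python
from h import *
s=arm.observe();R=Rn.from_rotvec(s["ee_rot"]).as_matrix()
print(s["position"],np.degrees(np.arctan2(R[1,1],R[0,1])),s["joints"].round(2),s["width"]*92,s["force"])
print(tool((.479,.342,.185)))
e=arm.get_image("side"); d=arm.get_image("top")
cv2.imwrite("pics/s7.png",cv2.resize(e["frame"][80:200,180:300],None,fx=5,fy=5,interpolation=cv2.INTER_CUBIC))
cv2.imwrite("pics/t7.png",cv2.resize(d["frame"][150:250,100:240],None,fx=5,fy=5,interpolation=cv2.INTER_CUBIC))
for D in(e,d):
    C=cloud(D); h=cv2.cvtColor(D["frame"],cv2.COLOR_BGR2HSV)
    m=(h[...,0]>100)&(h[...,0]<130)&(h[...,1]>90)&(C[...,2]>.12)&(C[...,2]<.24)&(C[...,1]>.17)&(C[...,1]<.3)
    for p,u in zip(C[m],np.argwhere(m)): print(p.round(3),u[::-1])
    print()
```

```text
[0.47924393 0.23126997 0.18356823] -87.92989007780066 [-1.13  0.39  0.78  1.9  -0.33  0.98 -1.73] 62.65749027293888 [ 0.14543389 -1.12152108 -1.48336267]
[   3.8 -110.7   -1.5]
[0.538 0.233 0.216] [244 140]
[0.537 0.229 0.215] [244 141]
[0.54  0.227 0.216] [245 141]
[0.544 0.23  0.209] [246 142]
[0.542 0.233 0.167] [245 151]
[0.528 0.234 0.164] [241 152]
[0.531 0.235 0.162] [242 152]
[0.535 0.233 0.163] [243 152]
[0.538 0.23  0.166] [244 152]
[0.513 0.232 0.162] [237 153]
[0.517 0.235 0.16 ] [238 153]
[0.52  0.23  0.163] [239 153]
[0.524 0.231 0.162] [240 153]
[0.527 0.23  0.162] [241 153]
[0.531 0.231 0.161] [242 153]
[0.535 0.233 0.159] [243 153]
```

View pics/s7.png

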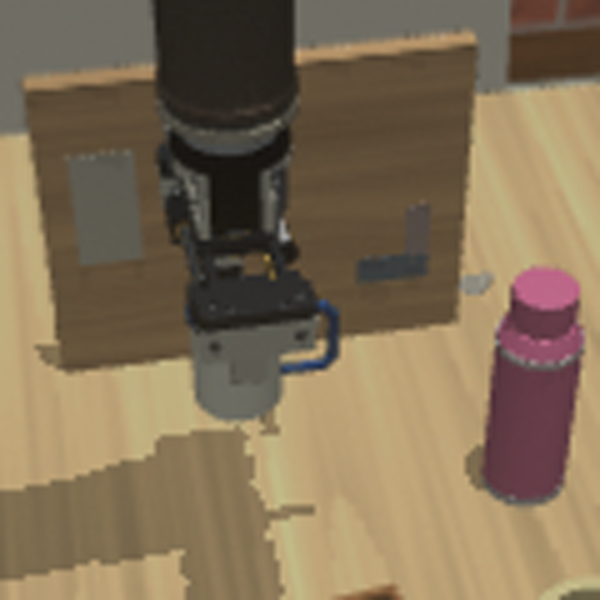

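View pics/t7.png

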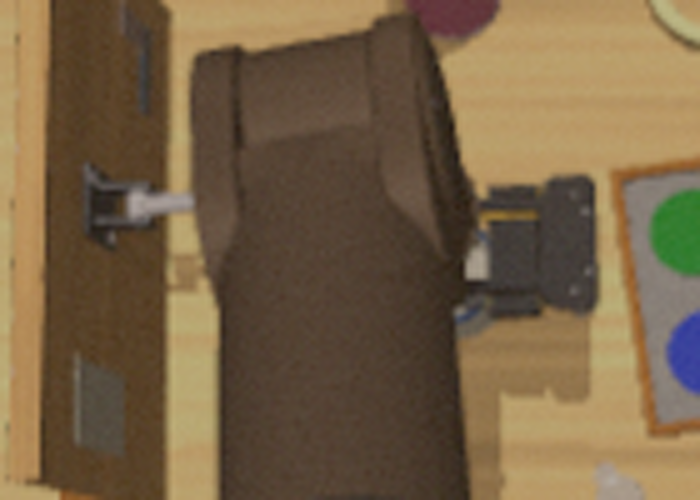

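Side view: the handle points to +x with its loop near (248,147); the loop is about 5 mm below the tip height. Thread it, 3 mm higher, in two steps.

>>> jog_arm(increments=[{"slide":[0,0,-3],"roll":0,"gripper":0},{"slide":[0,-6,-5],"roll":0,"gripper":0},{"slide":[1,-14,-5],"roll":0,"gripper":0},{"slide":[1,-24,-5],"roll":0,"gripper":0},{"slide":[1,-34,-5],"roll":0,"gripper":0},{"slide":[1,-44,-5],"roll":0,"gripper":0},{"slide":[2,-54,-5],"roll":0,"gripper":0},{"slide":[2,-62,-5],"roll":0,"gripper":0},{"slide":[2,-70,-5],"roll":0,"gripper":0},{"slide":[2,-70,-5],"roll":0,"gripper":0}])

```text
clock: 11.05
position: [0.4793, 0.3024, 0.1885]
ee_rot: [-3.141, -0.055, 0.0]
force: [0.4, 0.4, -1.7]
width: 0.68
```

Run:
```python
from h import *
s=arm.observe();R=Rn.from_rotvec(s["ee_rot"]).as_matrix()
print(s["position"],np.degrees(np.arctan2(R[1,1],R[0,1])),s["force"])
print(tool((.479,.34,.185)))
e=arm.get_image("side"); d=arm.get_image("top")
cv2.imwrite("pics/s8.png",cv2.resize(e["frame"][80:180,190:290],None,fx=6,fy=6,interpolation=cv2.INTER_CUBIC))
```

```text
[0.47928694 0.30237267 0.18845989] -87.98299919196626 [ 0.35480693  0.3981166  -1.72910603]
[  1.  -37.6   3.5]
```

View pics/s8.png

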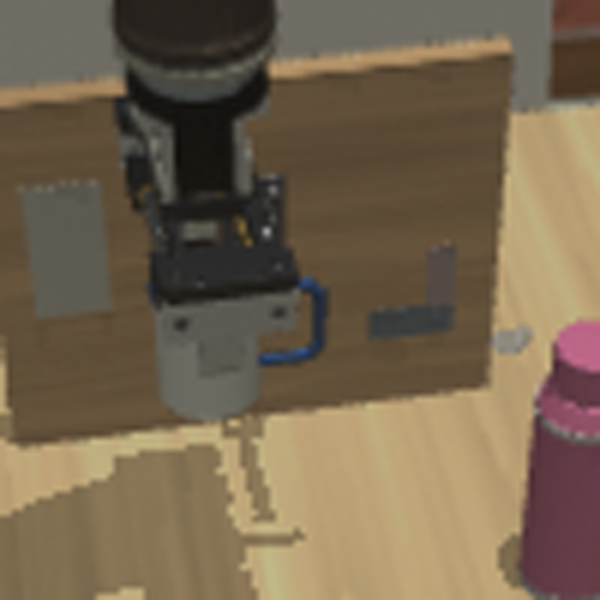

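Run:
```python
from h import *
e=arm.get_image("side")
for X in [(.528,.321,.192),(.5255,.419,.17),(.5269,.302,.19),(.5513,.302,.19),(.5269,.302,.217)]: print(X,(proj(e,[X])[0]-[190,80])*6)
C=cloud(e);print(C[80+48,190+46:190+56].round(3))
```

```text
(0.528, 0.321, 0.192) [282.93649637 301.46156077]
(0.5255, 0.419, 0.17) [255.66098179 236.35295466]
(0.5269, 0.302, 0.19) [286.10282074 323.78499438]
(0.5513, 0.302, 0.19) [326.45784211 319.71240044]
(0.5269, 0.302, 0.217) [285.63699981 286.85097595]
[[0.508 0.207 0.289]
 [0.51  0.206 0.29 ]
 [0.514 0.207 0.288]
 [0.517 0.208 0.287]
 [0.535 0.301 0.216]
 [0.538 0.298 0.217]
 [0.543 0.302 0.214]
 [0.546 0.303 0.213]
 [0.574 0.44  0.108]
 [0.579 0.444 0.104]]
```

The peg tip should lie at (283,301) in this crop, behind the finger, and the handle's outer edge is where it was computed. Advance carefully.

>>> jog_arm(increments=[{"slide":[0,-4,0],"roll":0,"gripper":0},{"slide":[0,-9,0],"roll":0,"gripper":0},{"slide":[0,-14,0],"roll":0,"gripper":0},{"slide":[1,-19,0],"roll":0,"gripper":0},{"slide":[1,-24,0],"roll":0,"gripper":0},{"slide":[1,-29,0],"roll":0,"gripper":0},{"slide":[1,-33,0],"roll":0,"gripper":0},{"slide":[1,-37,0],"roll":0,"gripper":0},{"slide":[1,-38,0],"roll":0,"gripper":0},{"slide":[1,-38,0],"roll":0,"gripper":0}])

```text
clock: 12.03
position: [0.4793, 0.3385, 0.1886]
ee_rot: [3.141, 0.052, 0.0]
force: [-0.5, -0.1, -2.5]
width: 0.686
```

Run:
```python
from h import *
s=arm.observe()
print(s["position"],s["force"])
e=arm.get_image("side"); d=arm.get_image("top")
cv2.imwrite("pics/s9.png",np.hstack([cv2.resize(e["frame"][85:165,200:280],(400,400),interpolation=cv2.INTER_CUBIC),cv2.resize(d["frame"][150:230,80:160],(400,400),interpolation=cv2.INTER_CUBIC)]))
```

```text
[0.47934654 0.33845362 0.18864766] [-0.46286234 -0.05892555 -2.5012571 ]
```

View pics/s9.png

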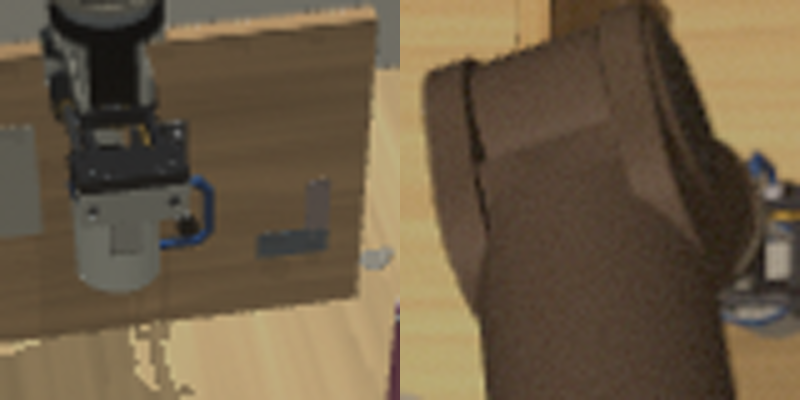

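The cap is in front of the handle loop at about (237,130) in the side image, so the peg is through. Lower until the handle rests.

>>> jog_arm(increments=[{"slide":[0,0,3],"roll":0,"gripper":0},{"slide":[0,0,6],"roll":0,"gripper":0},{"slide":[0,0,9],"roll":0,"gripper":0},{"slide":[0,0,12],"roll":0,"gripper":0},{"slide":[0,0,14],"roll":0,"gripper":0},{"slide":[0,0,16],"roll":0,"gripper":0},{"slide":[0,0,17],"roll":0,"gripper":0},{"slide":[0,0,18],"roll":0,"gripper":0},{"slide":[0,0,18],"roll":0,"gripper":0},{"slide":[0,0,18],"roll":0,"gripper":0}])

```text
clock: 12.97
position: [0.4794, 0.3381, 0.1708]
ee_rot: [-3.141, -0.051, -0.0]
force: [0.3, -0.6, -1.9]
width: 0.682
```

Run:
```python
from h import *
s=arm.observe()
print(s["position"],s["force"])
e=arm.get_image("side"); d=arm.get_image("top")
cv2.imwrite("pics/s10.png",cv2.resize(e["frame"][85:165,200:280],(560,560),interpolation=cv2.INTER_CUBIC))
```

```text
[0.47944304 0.33810603 0.17075246] [ 0.28512699 -0.58660514 -1.92243014]
```

View pics/s10.png

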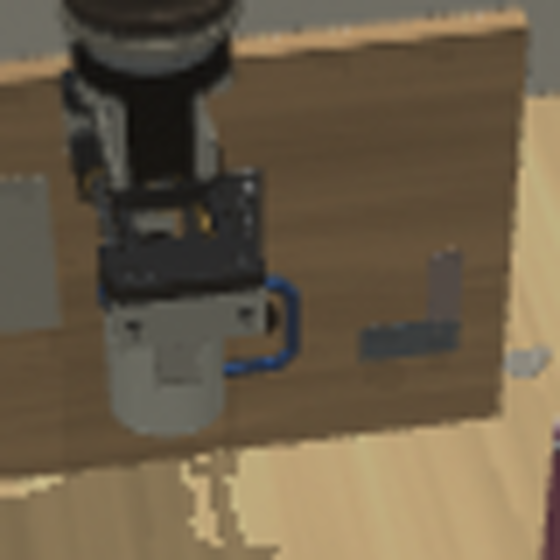

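>>> jog_arm(increments=[{"slide":[0,0,1],"roll":0,"gripper":0},{"slide":[0,0,1.5],"roll":0,"gripper":0},{"slide":[0,0,2],"roll":0,"gripper":0},{"slide":[0,0,2.5],"roll":0,"gripper":0},{"slide":[0,0,3],"roll":0,"gripper":0},{"slide":[0,0,3.5],"roll":0,"gripper":0},{"slide":[0,0,4],"roll":0,"gripper":0},{"slide":[0,0,4],"roll":0,"gripper":0},{"slide":[0,0,4],"roll":0,"gripper":0},{"slide":[0,0,4],"roll":0,"gripper":0}])

```text
clock: 13.9
position: [0.4796, 0.3381, 0.167]
ee_rot: [-3.141, -0.051, -0.001]
force: [-0.9, 0.2, 3.9]
width: 0.683
```

Contact (about 5.8 N of lift). Release.

>>> jog_arm(increments=[{"slide":[0,0,0],"roll":0,"gripper":0.72},{"slide":[0,0,0],"roll":0,"gripper":0.76},{"slide":[0,0,0],"roll":0,"gripper":0.8},{"slide":[0,0,0],"roll":0,"gripper":0.85},{"slide":[0,0,0],"roll":0,"gripper":0.9},{"slide":[0,0,0],"roll":0,"gripper":1},{"slide":[0,0,0],"roll":0,"gripper":1},{"slide":[0,0,0],"roll":0,"gripper":1},{"slide":[0,0,0],"roll":0,"gripper":1},{"slide":[0,0,0],"roll":0,"gripper":1}])

```text
clock: 14.73
position: [0.4794, 0.3381, 0.1667]
ee_rot: [-3.141, -0.051, -0.0]
force: [0.4, 0.3, 1.0]
width: 0.999
```

Run:
```python
from h import *
s=arm.observe()
print(s["position"],s["force"],s["joints"].round(2))
e=arm.get_image("side"); d=arm.get_image("top")
cv2.imwrite("pics/s11.png",cv2.resize(e["frame"][85:165,200:280],(560,560),interpolation=cv2.INTER_CUBIC))
```

```text
[0.47943189 0.33808258 0.166742  ] [0.43469816 0.34760473 1.01892673] [-1.21  0.5   0.74  1.79 -0.39  1.01 -1.86]
```

View pics/s11.png

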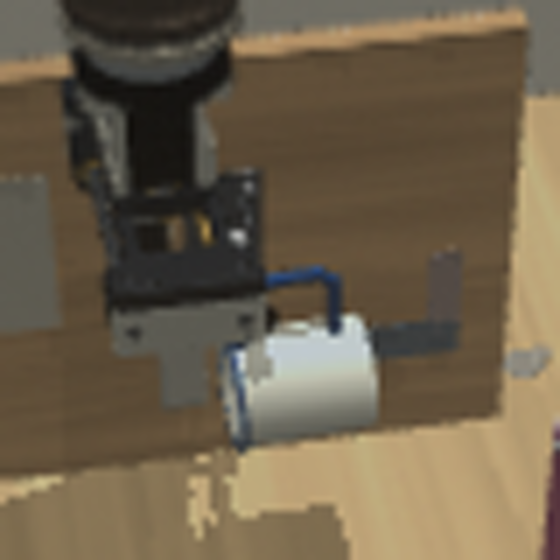

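>>> jog_arm(increments=[{"slide":[0,0,-10],"roll":0,"gripper":1},{"slide":[0,0,-30],"roll":0,"gripper":1},{"slide":[0,0,-60],"roll":0,"gripper":1},{"slide":[0,0,-90],"roll":0,"gripper":1},{"slide":[0,0,-120],"roll":0,"gripper":1},{"slide":[0,0,-140],"roll":0,"gripper":1},{"slide":[0,20,-140],"roll":0,"gripper":1},{"slide":[0,60,-140],"roll":0,"gripper":1},{"slide":[0,100,-140],"roll":0,"gripper":1},{"slide":[0,140,-140],"roll":0,"gripper":1}])

```text
clock: 15.67
position: [0.4839, 0.1965, 0.3075]
ee_rot: [-3.141, -0.053, -0.001]
force: [0.8, -0.1, 0.6]
width: 1.002
```

>>> jog_arm(increments=[{"slide":[0,35,0],"roll":0,"gripper":1},{"slide":[0,70,0],"roll":0,"gripper":1},{"slide":[0,105,0],"roll":0,"gripper":1},{"slide":[0,140,0],"roll":0,"gripper":1},{"slide":[0,175,0],"roll":0,"gripper":1},{"slide":[0,210,0],"roll":0,"gripper":1},{"slide":[0,245,0],"roll":0,"gripper":1},{"slide":[0,245,0],"roll":0,"gripper":1},{"slide":[0,245,0],"roll":0,"gripper":1},{"slide":[0,245,0],"roll":0,"gripper":1}])

```text
clock: 16.5
position: [0.492, -0.0465, 0.3071]
ee_rot: [-3.141, -0.05, -0.001]
force: [-0.2, 0.4, -1.2]
width: 0.999
```

Run:
```python
from h import *
s=arm.observe();R=Rn.from_rotvec(s["ee_rot"]).as_matrix()
print(s["position"],np.degrees(np.arctan2(R[1,1],R[0,1])),s["joints"].round(2))
e=arm.get_image("side"); d=arm.get_image("top")
cv2.imwrite("pics/s12.png",cv2.resize(e["frame"][60:360,120:400],None,fx=2,fy=2,interpolation=cv2.INTER_CUBIC))
cv2.imwrite("pics/t12.png",cv2.resize(d["frame"][80:300,90:410],None,fx=2.4,fy=2.4,interpolation=cv2.INTER_CUBIC))
for D in(d,e):
    C=cloud(D)
    m=(C[...,2]>.098)&(C[...,2]<.115)&(C[...,0]<.45)&(C[...,0]>.25)&(C[...,1]<-.15)&(C[...,1]>-.5)
    X=C[m][:,:2].astype(np.float32); print(len(X), cv2.minEnclosingCircle(X) if len(X) else "")
```

```text
[ 0.4920457  -0.04653368  0.30714072] -88.16614315931078 [-0.82  0.2   0.98  1.81 -0.17  1.23 -1.33]
783 ((0.29829299449920654, -0.2847488224506378), 0.04882002994418144)
1124 ((0.29503297805786133, -0.28724128007888794), 0.04899744689464569)
```

View pics/s12.png

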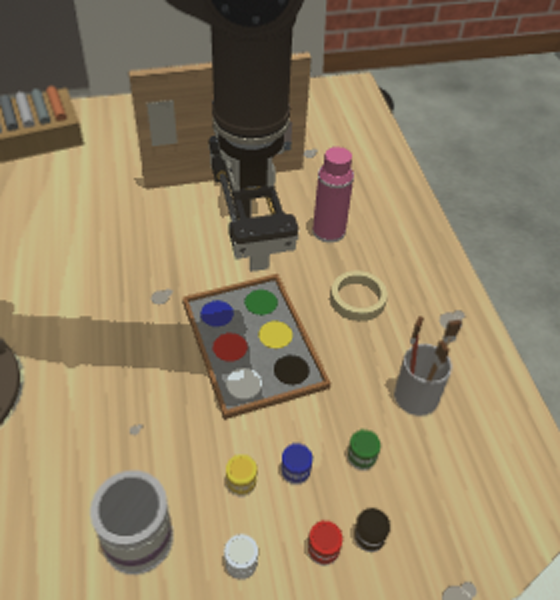

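View pics/t12.png

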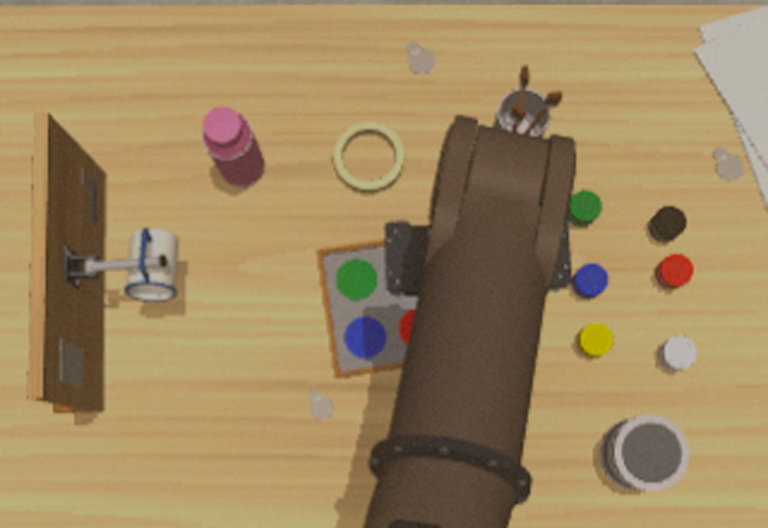

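```bash
cat > look.py <<'E'
from h import *
import sys
def look(n,verbose=True):
    d=arm.get_image(n); C=cloud(d); ms=masks(d["frame"]); h=cv2.cvtColor(d["frame"],cv2.COLOR_BGR2HSV); out={}
    ms["white"]=(h[...,1]<60)&(h[...,2]>150); ms["black"]=h[...,2]<75
    ms["yellow"]=(h[...,0]>22)&(h[...,0]<35)&(h[...,1]>150)&(h[...,2]>100)
    ms["blue"]=(h[...,0]>105)&(h[...,0]<132)&(h[...,1]>120)&(h[...,2]>50)
    for k,m in ms.items():
        for nm,lo,hi,z in(("dab",.002,.014,.0075),("pot",.036,.062,.045)):
            reg=(C[...,0]>.37)&(C[...,0]<.7)&(C[...,1]<.15)&(C[...,1]>(-.13 if nm=="dab" else -.42))
            nn,L,st,ce=cv2.connectedComponentsWithStats((m&reg&(C[...,2]>lo)&(C[...,2]<hi)).astype(np.uint8))
            for i in range(1,nn):
                if st[i,4]<25: continue
                zz=z
                if nm=="pot": 
                    zz=float(np.median(C[L==i][:,2])); zz=.045 if zz<.0485 else .052
                ct=cv2.findContours((L==i).astype(np.uint8),0,1)[0][0].reshape(-1,2)
                p=onplane(d,ct,zz)[:,:2].astype(np.float32); (cx,cy),r=cv2.minEnclosingCircle(p)
                print(n,nm,k,st[i,4],"circ %.4f %.4f r %.4f z %.3f"%(cx,cy,r,zz),"cen",onplane(d,ce[i],zz)[0,:2].round(4))
if __name__=="__main__":
    for n in sys.argv[1:]: look(n)
E
python3 look.py side top
python3 - <<'E'
from h import *
for n in("top","side"):
    d=arm.get_image(n);C=cloud(d)
    m=(C[...,2]>.03)&(C[...,2]<.2)&(C[...,0]>.645)&(C[...,0]<.85)&(C[...,1]<0)&(C[...,1]>-.3)
    X=C[m]; print(n,len(X),X.min(0),np.percentile(X,5,0),X.max(0))
print(tool((.4485,-.2305,.11)),tool((.4485,-.2305,.016)))
E
```

```text
side pot red 65 circ 0.5429 -0.3469 r 0.0204 z 0.045 cen [ 0.5439 -0.3495]
side dab yellow 169 circ 0.5483 0.0175 r 0.0281 z 0.007 cen [0.5484 0.0177]
side pot yellow 181 circ 0.4478 -0.2348 r 0.0224 z 0.045 cen [ 0.4479 -0.235 ]
side dab green 141 circ 0.5367 0.0929 r 0.0269 z 0.007 cen [0.5366 0.0923]
side pot green 150 circ 0.6327 -0.2265 r 0.0217 z 0.045 cen [ 0.6324 -0.2264]
side dab blue 153 circ 0.4562 0.0813 r 0.0280 z 0.007 cen [0.4555 0.0802]
side pot blue 161 circ 0.5296 -0.2313 r 0.0214 z 0.045 cen [ 0.5293 -0.2314]
side dab white 163 circ 0.4801 -0.0678 r 0.0288 z 0.007 cen [ 0.4792 -0.0689]
side pot white 224 circ 0.4295 -0.3451 r 0.0219 z 0.045 cen [ 0.4296 -0.3452]
side dab black 205 circ 0.5601 -0.0568 r 0.0293 z 0.007 cen [ 0.5601 -0.0575]
side pot black 220 circ 0.6075 -0.3421 r 0.0235 z 0.045 cen [ 0.6084 -0.3427]
top dab red 37 circ 0.4720 0.0226 r 0.0188 z 0.007 cen [0.4733 0.0263]
top pot red 127 circ 0.5436 -0.3422 r 0.0216 z 0.045 cen [ 0.544  -0.3423]
top pot yellow 150 circ 0.4477 -0.2282 r 0.0227 z 0.045 cen [ 0.4481 -0.2284]
top dab green 180 circ 0.5378 0.0957 r 0.0275 z 0.007 cen [0.5373 0.0954]
top pot green 122 circ 0.6337 -0.2196 r 0.0210 z 0.045 cen [ 0.6331 -0.2198]
top dab blue 183 circ 0.4565 0.0830 r 0.0272 z 0.007 cen [0.456  0.0827]
top pot blue 130 circ 0.5309 -0.2250 r 0.0213 z 0.045 cen [ 0.5305 -0.2251]
top pot white 145 circ 0.4305 -0.3420 r 0.0222 z 0.045 cen [ 0.4302 -0.342 ]
top pot black 135 circ 0.6092 -0.3356 r 0.0226 z 0.045 cen [ 0.6097 -0.3347]
top 356 [ 0.64509311 -0.23606592  0.03074495] [ 0.65182887 -0.21349284  0.04036882] [ 0.78644593 -0.09652698  0.18821983]
side 785 [ 0.64527911 -0.24048574  0.03005419] [ 0.71363459 -0.17322542  0.03601359] [ 0.78500458 -0.1009517   0.18251494]
[-49.9 183.1 196.7] [-49.9 183.1 290.7]
```

Mug hangs; all six dabs and pots measured (views agree to about 4 mm). Start with yellow.

>>> jog_arm(increments=[{"slide":[-10,35,20],"roll":0,"gripper":1},{"slide":[-20,70,50],"roll":0,"gripper":1},{"slide":[-30,108,85],"roll":0,"gripper":1},{"slide":[-40,145,120],"roll":0,"gripper":1},{"slide":[-50,183,155],"roll":0,"gripper":1},{"slide":[-50,183,190],"roll":0,"gripper":1},{"slide":[-50,183,225],"roll":0,"gripper":1},{"slide":[-50,183,255],"roll":0,"gripper":1},{"slide":[-50,183,278],"roll":0,"gripper":1},{"slide":[-50,183,290],"roll":0,"gripper":1}])

```text
clock: 17.63
position: [0.446, -0.2303, 0.0132]
ee_rot: [-3.14, -0.051, 0.008]
force: [-0.7, 0.4, -0.8]
width: 1.0
```

>>> jog_arm(increments=[{"slide":[0,0,0],"roll":0,"gripper":1},{"slide":[0,0,0],"roll":0,"gripper":0},{"slide":[0,0,0],"roll":0,"gripper":0},{"slide":[0,0,0],"roll":0,"gripper":0},{"slide":[0,0,0],"roll":0,"gripper":0},{"slide":[0,0,0],"roll":0,"gripper":0},{"slide":[0,0,0],"roll":0,"gripper":0},{"slide":[0,0,0],"roll":0,"gripper":0},{"slide":[0,0,0],"roll":0,"gripper":0},{"slide":[0,0,0],"roll":0,"gripper":0}], newtons=15)

```text
clock: 18.47
position: [0.4482, -0.2313, 0.0169]
ee_rot: [-3.141, -0.051, -0.001]
force: [-0.6, 2.1, 5.2]
width: 0.484
```

Run:
```python
from h import *
s=arm.observe();print(s["position"],s["width"]*92,s["force"])
print(tool((.549,.0185,.09)),tool((.549,.0185,.024)))
```

```text
[ 0.44820849 -0.23125798  0.01694135] 44.57372843257367 [-0.57688973  2.073098    5.22456994]
[ 108.9 -246.3  -73. ] [ 108.9 -246.3   -7. ]
```

>>> jog_arm(increments=[{"slide":[0,0,-25],"roll":0,"gripper":0},{"slide":[0,0,-55],"roll":0,"gripper":0},{"slide":[10,-25,-73],"roll":0,"gripper":0},{"slide":[25,-60,-73],"roll":0,"gripper":0},{"slide":[42,-98,-73],"roll":0,"gripper":0},{"slide":[59,-136,-73],"roll":0,"gripper":0},{"slide":[76,-174,-73],"roll":0,"gripper":0},{"slide":[93,-212,-73],"roll":0,"gripper":0},{"slide":[109,-246,-73],"roll":0,"gripper":0},{"slide":[109,-246,-73],"roll":0,"gripper":0}])

```text
clock: 19.3
position: [0.5514, 0.0276, 0.0888]
ee_rot: [-3.138, -0.069, -0.0]
force: [0.6, 0.6, -2.0]
width: 0.484
```

Run:
```python
from h import *
s=arm.observe();print(s["position"],s["width"]*92,s["force"])
print(tool((.549,.0185,.024)))
```

```text
[0.55139175 0.02757031 0.08876552] 44.570828732741596 [ 0.62363847  0.56641529 -2.00719604]
[-2.8  9.2 64.7]
```

>>> jog_arm(increments=[{"slide":[0,0,0],"roll":0,"gripper":0},{"slide":[0,0,10],"roll":0,"gripper":0},{"slide":[0,0,25],"roll":0,"gripper":0},{"slide":[0,0,40],"roll":0,"gripper":0},{"slide":[0,0,52],"roll":0,"gripper":0},{"slide":[0,0,60],"roll":0,"gripper":0},{"slide":[0,0,64],"roll":0,"gripper":0},{"slide":[0,0,66],"roll":0,"gripper":0},{"slide":[0,0,66],"roll":0,"gripper":0},{"slide":[0,0,66],"roll":0,"gripper":0}])

```text
clock: 20.13
position: [0.5491, 0.0177, 0.024]
ee_rot: [-3.141, -0.05, -0.001]
force: [-1.4, -0.1, -1.7]
width: 0.484
```

Run:
```python
from h import *
s=arm.observe();print(s["position"],s["width"]*92,s["force"])
print(tool((.549,.0185,.024)))
```

```text
[0.54914289 0.0176689  0.02403989] 44.555019459008385 [-1.37608385 -0.09831286 -1.68740834]
[-0.1 -0.8  0. ]
```

>>> jog_arm(increments=[{"slide":[0,0,1],"roll":0,"gripper":0},{"slide":[0,0,1],"roll":0,"gripper":0.62},{"slide":[0,0,1],"roll":0,"gripper":0.62},{"slide":[0,0,1],"roll":0,"gripper":0.62},{"slide":[0,0,1],"roll":0,"gripper":0.62},{"slide":[0,0,-5],"roll":0,"gripper":0.62},{"slide":[0,0,-20],"roll":0,"gripper":0.62},{"slide":[0,0,-40],"roll":0,"gripper":0.62},{"slide":[0,0,-60],"roll":0,"gripper":1},{"slide":[0,0,-66],"roll":0,"gripper":1}])

```text
clock: 20.97
position: [0.5502, 0.0178, 0.0924]
ee_rot: [-3.141, -0.051, -0.005]
force: [0.9, 0.1, -0.7]
width: 0.716
```

```bash
python3 look.py side |grep pot
python3 - <<'E'
from h import *
print(arm.observe()["position"]);print(tool((.530,-.2285,.016)))
E
```

```text
side pot red 54 circ 0.5428 -0.3469 r 0.0204 z 0.045 cen [ 0.5449 -0.3514]
side pot yellow 60 circ 0.5448 0.0115 r 0.0232 z 0.052 cen [0.5432 0.0044]
side pot green 150 circ 0.6321 -0.2260 r 0.0214 z 0.045 cen [ 0.6321 -0.2264]
side pot blue 161 circ 0.5296 -0.2313 r 0.0214 z 0.045 cen [ 0.5293 -0.2314]
side pot white 226 circ 0.4296 -0.3451 r 0.0219 z 0.045 cen [ 0.4296 -0.3454]
side pot black 218 circ 0.6076 -0.3418 r 0.0232 z 0.045 cen [ 0.6083 -0.3426]
[0.55044414 0.01804613 0.09234462]
[-28.8 245.8  76.1]
```

>>> jog_arm(increments=[{"slide":[-4,30,0],"roll":0,"gripper":1},{"slide":[-8,67,0],"roll":0,"gripper":1},{"slide":[-12,104,0],"roll":0,"gripper":1},{"slide":[-16,141,0],"roll":0,"gripper":1},{"slide":[-20,178,0],"roll":0,"gripper":1},{"slide":[-24,212,0],"roll":0,"gripper":1},{"slide":[-27,234,0],"roll":0,"gripper":1},{"slide":[-28,246,0],"roll":0,"gripper":1},{"slide":[-28,246,15],"roll":0,"gripper":1},{"slide":[-28,246,35],"roll":0,"gripper":1}])

```text
clock: 21.85
position: [0.5299, -0.2294, 0.0551]
ee_rot: [3.141, 0.05, 0.004]
force: [1.2, 0.3, -0.6]
width: 1.001
```

>>> jog_arm(increments=[{"slide":[0,0,15],"roll":0,"gripper":1},{"slide":[0,0,30],"roll":0,"gripper":1},{"slide":[0,0,38],"roll":0,"gripper":1},{"slide":[0,0,39],"roll":0,"gripper":1},{"slide":[0,0,39],"roll":0,"gripper":0},{"slide":[0,0,39],"roll":0,"gripper":0},{"slide":[0,0,39],"roll":0,"gripper":0},{"slide":[0,0,39],"roll":0,"gripper":0},{"slide":[0,0,39],"roll":0,"gripper":0},{"slide":[0,0,39],"roll":0,"gripper":0}])

```text
clock: 22.68
position: [0.5292, -0.2286, 0.0161]
ee_rot: [3.141, 0.051, 0.001]
force: [0.4, -0.2, -0.3]
width: 0.611
```

Run:
```python
from h import *
s=arm.observe();print(s["position"],s["width"]*92,s["force"])
print(tool((.4563,.082,.024)))
```

```text
[ 0.52923601 -0.22858633  0.01611977] 56.18716141665973 [ 0.40715996 -0.15265417 -0.30275763]
[ -62.7 -312.8   -7.9]
```

>>> jog_arm(increments=[{"slide":[0,0,0],"roll":0,"gripper":0},{"slide":[0,0,0],"roll":0,"gripper":0},{"slide":[0,0,0],"roll":0,"gripper":0},{"slide":[0,0,0],"roll":0,"gripper":0},{"slide":[0,0,-25],"roll":0,"gripper":0},{"slide":[0,0,-55],"roll":0,"gripper":0},{"slide":[-5,-25,-74],"roll":0,"gripper":0},{"slide":[-12,-60,-74],"roll":0,"gripper":0},{"slide":[-19,-97,-74],"roll":0,"gripper":0},{"slide":[-26,-134,-74],"roll":0,"gripper":0}])

```text
clock: 23.52
position: [0.4982, -0.0945, 0.09]
ee_rot: [-3.141, -0.05, -0.001]
force: [1.2, 0.7, -1.0]
width: 0.486
```

>>> jog_arm(increments=[{"slide":[-7,-37,0],"roll":0,"gripper":0},{"slide":[-14,-74,0],"roll":0,"gripper":0},{"slide":[-22,-111,0],"roll":0,"gripper":0},{"slide":[-29,-145,0],"roll":0,"gripper":0},{"slide":[-34,-168,0],"roll":0,"gripper":0},{"slide":[-37,-179,0],"roll":0,"gripper":0},{"slide":[-37,-179,0],"roll":0,"gripper":0},{"slide":[-37,-179,10],"roll":0,"gripper":0},{"slide":[-37,-179,25],"roll":0,"gripper":0},{"slide":[-37,-179,40],"roll":0,"gripper":0}])

```text
clock: 24.35
position: [0.4564, 0.081, 0.049]
ee_rot: [3.141, 0.049, 0.002]
force: [0.1, 0.4, -0.9]
width: 0.488
```

Run:
```python
from h import *
s=arm.observe();print(s["position"],s["width"]*92,s["force"])
print(tool((.4563,.082,.024)))
```

```text
[0.4564103  0.08095455 0.0490315 ] 44.87455080494856 [ 0.07178774  0.40651704 -0.88152389]
[-0.1 -1.1 25. ]
```

>>> jog_arm(increments=[{"slide":[0,-1,10],"roll":0,"gripper":0},{"slide":[0,-1,19],"roll":0,"gripper":0},{"slide":[0,-1,24],"roll":0,"gripper":0},{"slide":[0,-1,27],"roll":0,"gripper":0},{"slide":[0,-1,27],"roll":0,"gripper":0},{"slide":[0,-1,27],"roll":0,"gripper":0.62},{"slide":[0,-1,27],"roll":0,"gripper":0.62},{"slide":[0,-1,27],"roll":0,"gripper":0.62},{"slide":[0,-1,27],"roll":0,"gripper":0.62},{"slide":[0,-1,20],"roll":0,"gripper":0.62}])

```text
clock: 25.18
position: [0.4553, 0.0832, 0.0294]
ee_rot: [3.141, 0.052, -0.002]
force: [-1.1, 0.5, 0.0]
width: 0.623
```

Run:
```python
from h import *
s=arm.observe();print(s["position"],s["width"]*92,s["force"])
print(tool((.4295,-.3435,.10)))
```

```text
[0.4552579  0.08318559 0.02940859] 57.29061024239146 [-1.07304519  0.54997722  0.04712243]
[-39.8 425.6 -70.4]
```

>>> jog_arm(increments=[{"slide":[0,0,-15],"roll":0,"gripper":0.62},{"slide":[0,0,-40],"roll":0,"gripper":0.62},{"slide":[0,5,-65],"roll":0,"gripper":1},{"slide":[-4,40,-70],"roll":0,"gripper":1},{"slide":[-8,78,-70],"roll":0,"gripper":1},{"slide":[-12,116,-70],"roll":0,"gripper":1},{"slide":[-16,154,-70],"roll":0,"gripper":1},{"slide":[-19,192,-70],"roll":0,"gripper":1},{"slide":[-22,230,-70],"roll":0,"gripper":1},{"slide":[-26,268,-70],"roll":0,"gripper":1}])

```text
clock: 26.02
position: [0.4383, -0.1872, 0.1004]
ee_rot: [-3.141, -0.052, -0.001]
force: [1.0, 0.8, -0.2]
width: 0.997
```

>>> jog_arm(increments=[{"slide":[-3,38,0],"roll":0,"gripper":1},{"slide":[-6,76,0],"roll":0,"gripper":1},{"slide":[-9,110,0],"roll":0,"gripper":1},{"slide":[-12,137,0],"roll":0,"gripper":1},{"slide":[-14,155,0],"roll":0,"gripper":1},{"slide":[-14,158,0],"roll":0,"gripper":1},{"slide":[-14,158,0],"roll":0,"gripper":1},{"slide":[-14,158,0],"roll":0,"gripper":1},{"slide":[-14,158,15],"roll":0,"gripper":1},{"slide":[-14,158,30],"roll":0,"gripper":1}])

```text
clock: 26.85
position: [0.4309, -0.3422, 0.07]
ee_rot: [-3.141, -0.055, -0.002]
force: [0.3, 0.6, -0.5]
width: 1.0
```

```bash
python3 - <<'E'
from h import *
s=arm.observe();print(s["position"],s["width"]*92,s["force"],s["joints"].round(2))
print(tool((.4295,-.3435,.016)))
E
python3 look.py side|grep pot
```

```text
[ 0.43092374 -0.34220196  0.06996587] 91.97842858594714 [ 0.307429    0.64566752 -0.48131299] [ 0.05  0.6   0.75  1.97 -0.57  0.8  -0.4 ]
[-1.6  1.3 54. ]
side pot red 72 circ 0.5423 -0.3473 r 0.0210 z 0.045 cen [ 0.5428 -0.3494]
side pot green 152 circ 0.6321 -0.2260 r 0.0214 z 0.045 cen [ 0.632  -0.2265]
side pot white 95 circ 0.4350 -0.3371 r 0.0178 z 0.045 cen [ 0.4342 -0.3367]
side pot black 217 circ 0.6079 -0.3418 r 0.0231 z 0.045 cen [ 0.6086 -0.3426]
```

>>> jog_arm(increments=[{"slide":[-1,0,20],"roll":0,"gripper":1},{"slide":[-1,0,38],"roll":0,"gripper":1},{"slide":[-1,0,50],"roll":0,"gripper":1},{"slide":[-1,0,54],"roll":0,"gripper":1},{"slide":[-1,0,54],"roll":0,"gripper":0},{"slide":[-1,0,54],"roll":0,"gripper":0},{"slide":[-1,0,54],"roll":0,"gripper":0},{"slide":[-1,0,54],"roll":0,"gripper":0},{"slide":[-1,0,54],"roll":0,"gripper":0},{"slide":[-1,0,54],"roll":0,"gripper":0}])

```text
clock: 27.73
position: [0.429, -0.3441, 0.0162]
ee_rot: [3.141, 0.051, 0.001]
force: [-0.7, -0.3, 0.3]
width: 0.612
```

```bash
python3 - <<'E'
from h import *
s=arm.observe();print(s["position"],s["width"]*92,s["force"])
print(tool((.4803,-.0674,.024)))
d=arm.get_image("top");e=arm.get_image("side")
cv2.imwrite("pics/t13.png",np.hstack([cv2.resize(d["frame"][150:270,200:330],(400,370),interpolation=cv2.INTER_CUBIC),cv2.resize(e["frame"][180:290,195:305],(370,370),interpolation=cv2.INTER_CUBIC)]))
E
python3 look.py top
```

```text
[ 0.42897224 -0.34405707  0.016162  ] 56.26980194804792 [-0.66335429 -0.34711997  0.31655833]
[  60.4 -274.8   -7.9]
top dab red 195 circ 0.4690 0.0082 r 0.0269 z 0.007 cen [0.4689 0.0076]
top pot red 133 circ 0.5428 -0.3418 r 0.0222 z 0.045 cen [ 0.5439 -0.3421]
top dab yellow 45 circ 0.5496 0.0204 r 0.0282 z 0.007 cen [0.5362 0.0209]
top pot yellow 152 circ 0.5476 0.0217 r 0.0228 z 0.052 cen [0.5478 0.0216]
top dab green 183 circ 0.5383 0.0952 r 0.0277 z 0.007 cen [0.5381 0.0943]
top pot green 118 circ 0.6335 -0.2203 r 0.0205 z 0.045 cen [ 0.6333 -0.2206]
top dab blue 53 circ 0.4554 0.0806 r 0.0264 z 0.007 cen [0.4476 0.0702]
top pot blue 145 circ 0.4560 0.0865 r 0.0222 z 0.052 cen [0.456  0.0859]
top dab white 115 circ 0.4837 -0.0622 r 0.0300 z 0.007 cen [ 0.4882 -0.0565]
top dab black 179 circ 0.5615 -0.0547 r 0.0274 z 0.007 cen [ 0.5612 -0.0557]
top pot black 136 circ 0.6092 -0.3356 r 0.0226 z 0.045 cen [ 0.6096 -0.3346]
```

View pics/t13.png

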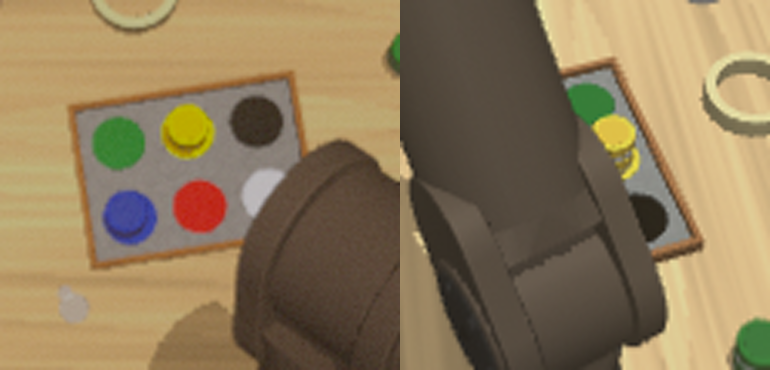

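Yellow and blue stand on their dabs. Continue with white.

>>> jog_arm(increments=[{"slide":[0,0,0],"roll":0,"gripper":0},{"slide":[0,0,0],"roll":0,"gripper":0},{"slide":[0,0,0],"roll":0,"gripper":0},{"slide":[0,0,0],"roll":0,"gripper":0},{"slide":[0,0,-25],"roll":0,"gripper":0},{"slide":[0,0,-55],"roll":0,"gripper":0},{"slide":[5,-22,-74],"roll":0,"gripper":0},{"slide":[13,-59,-74],"roll":0,"gripper":0},{"slide":[21,-96,-74],"roll":0,"gripper":0},{"slide":[29,-132,-74],"roll":0,"gripper":0}])

```text
clock: 28.72
position: [0.4534, -0.2097, 0.0899]
ee_rot: [-3.141, -0.05, -0.001]
force: [0.9, 0.6, -1.0]
width: 0.487
```

>>> jog_arm(increments=[{"slide":[8,-37,0],"roll":0,"gripper":0},{"slide":[16,-74,0],"roll":0,"gripper":0},{"slide":[24,-108,0],"roll":0,"gripper":0},{"slide":[29,-132,0],"roll":0,"gripper":0},{"slide":[31,-143,0],"roll":0,"gripper":0},{"slide":[31,-143,0],"roll":0,"gripper":0},{"slide":[31,-143,5],"roll":0,"gripper":0},{"slide":[31,-143,15],"roll":0,"gripper":0},{"slide":[31,-143,28],"roll":0,"gripper":0},{"slide":[31,-143,40],"roll":0,"gripper":0}])

```text
clock: 29.55
position: [0.4792, -0.0689, 0.0486]
ee_rot: [3.141, 0.047, 0.0]
force: [0.7, -0.0, -1.4]
width: 0.488
```

Run:
```python
from h import *
s=arm.observe();print(s["position"],s["width"]*92,s["force"])
print(tool((.4803,-.0674,.0235)))
```

```text
[ 0.47923269 -0.06889198  0.04863246] 44.87175187595105 [ 0.67491293 -0.01727481 -1.38940912]
[ 1.1 -1.5 25.1]
```

>>> jog_arm(increments=[{"slide":[0,-1,10],"roll":0,"gripper":0},{"slide":[0,-1,19],"roll":0,"gripper":0},{"slide":[0,-1,24],"roll":0,"gripper":0},{"slide":[0,-1,27],"roll":0,"gripper":0},{"slide":[0,-1,27],"roll":0,"gripper":0},{"slide":[0,-1,27],"roll":0,"gripper":0.62},{"slide":[0,-1,27],"roll":0,"gripper":0.62},{"slide":[0,-1,27],"roll":0,"gripper":0.62},{"slide":[0,-1,27],"roll":0,"gripper":0.62},{"slide":[0,-1,20],"roll":0,"gripper":0.62}])

```text
clock: 30.38
position: [0.4791, -0.0659, 0.0293]
ee_rot: [-3.141, -0.052, 0.002]
force: [-0.5, -0.2, -0.0]
width: 0.62
```

```bash
python3 look.py side|grep pot
python3 - <<'E'
from h import *
s=arm.observe();print(s["position"],s["width"]*92,s["force"])
print(tool((.543,-.3445,.10)))
E
```

```text
side pot red 62 circ 0.5429 -0.3468 r 0.0203 z 0.045 cen [ 0.5446 -0.3499]
side pot yellow 114 circ 0.5466 0.0135 r 0.0254 z 0.052 cen [0.5487 0.0125]
side pot green 149 circ 0.6325 -0.2260 r 0.0212 z 0.045 cen [ 0.6323 -0.2263]
side pot black 217 circ 0.6080 -0.3418 r 0.0231 z 0.045 cen [ 0.6087 -0.3428]
[ 0.47981881 -0.06621741  0.03078152] 56.96027693439298 [1.09903824 0.48390434 1.64074384]
[ 54.1 280.2 -69.2]
```

>>> jog_arm(increments=[{"slide":[0,0,-15],"roll":0,"gripper":0.62},{"slide":[0,0,-40],"roll":0,"gripper":0.62},{"slide":[0,5,-65],"roll":0,"gripper":1},{"slide":[7,40,-70],"roll":0,"gripper":1},{"slide":[14,78,-70],"roll":0,"gripper":1},{"slide":[21,116,-70],"roll":0,"gripper":1},{"slide":[28,154,-70],"roll":0,"gripper":1},{"slide":[35,192,-70],"roll":0,"gripper":1},{"slide":[43,228,-70],"roll":0,"gripper":1},{"slide":[50,258,-70],"roll":0,"gripper":1}])

```text
clock: 31.27
position: [0.538, -0.3254, 0.1004]
ee_rot: [3.14, 0.049, 0.001]
force: [0.5, 0.2, 0.0]
width: 0.999
```

>>> jog_arm(increments=[{"slide":[4,18,0],"roll":0,"gripper":1},{"slide":[4,21,0],"roll":0,"gripper":1},{"slide":[4,21,0],"roll":0,"gripper":1},{"slide":[4,21,10],"roll":0,"gripper":1},{"slide":[4,21,30],"roll":0,"gripper":1},{"slide":[4,21,50],"roll":0,"gripper":1},{"slide":[4,21,68],"roll":0,"gripper":1},{"slide":[4,21,79],"roll":0,"gripper":1},{"slide":[4,21,84],"roll":0,"gripper":1},{"slide":[4,21,84],"roll":0,"gripper":1}])

```text
clock: 32.1
position: [0.5423, -0.3417, 0.0146]
ee_rot: [-3.14, -0.053, 0.003]
force: [-0.4, -0.0, 0.1]
width: 0.999
```

>>> jog_arm(increments=[{"slide":[0,0,0],"roll":0,"gripper":0},{"slide":[0,0,0],"roll":0,"gripper":0},{"slide":[0,0,0],"roll":0,"gripper":0},{"slide":[0,0,0],"roll":0,"gripper":0},{"slide":[0,0,0],"roll":0,"gripper":0},{"slide":[0,0,0],"roll":0,"gripper":0},{"slide":[0,0,0],"roll":0,"gripper":0},{"slide":[0,0,0],"roll":0,"gripper":0},{"slide":[0,0,0],"roll":0,"gripper":0},{"slide":[0,0,0],"roll":0,"gripper":0}])

```text
clock: 32.93
position: [0.5428, -0.3434, 0.0159]
ee_rot: [3.141, 0.051, 0.0]
force: [-0.6, -0.4, 2.1]
width: 0.489
```

```bash
python3 - <<'E'
from h import *
s=arm.observe();print(s["position"],s["width"]*92,s["force"])
print(tool((.4685,.0072,.024)))
E
python3 look.py top
```

```text
[ 0.54278582 -0.3434205   0.01586293] 45.02835081420743 [-0.59778933 -0.44946441  2.11736561]
[ -62.8 -352.9   -8.2]
top dab red 74 circ 0.4670 0.0177 r 0.0240 z 0.007 cen [0.4678 0.0216]
top dab yellow 41 circ 0.5445 0.0241 r 0.0277 z 0.007 cen [0.5346 0.026 ]
top pot yellow 152 circ 0.5473 0.0214 r 0.0229 z 0.052 cen [0.5476 0.0216]
top dab green 187 circ 0.5378 0.0957 r 0.0275 z 0.007 cen [0.538  0.0956]
top pot green 120 circ 0.6337 -0.2196 r 0.0210 z 0.045 cen [ 0.6333 -0.2202]
top dab blue 50 circ 0.4560 0.0819 r 0.0266 z 0.007 cen [0.4466 0.0717]
top pot blue 146 circ 0.4560 0.0865 r 0.0222 z 0.052 cen [0.4559 0.0859]
```

>>> jog_arm(increments=[{"slide":[0,0,-25],"roll":0,"gripper":0},{"slide":[0,0,-55],"roll":0,"gripper":0},{"slide":[-3,-20,-80],"roll":0,"gripper":0},{"slide":[-10,-55,-80],"roll":0,"gripper":0},{"slide":[-16,-92,-80],"roll":0,"gripper":0},{"slide":[-23,-129,-80],"roll":0,"gripper":0},{"slide":[-30,-166,-80],"roll":0,"gripper":0},{"slide":[-36,-203,-80],"roll":0,"gripper":0},{"slide":[-43,-240,-80],"roll":0,"gripper":0},{"slide":[-49,-277,-80],"roll":0,"gripper":0}])

```text
clock: 33.82
position: [0.4837, -0.0662, 0.0956]
ee_rot: [-3.141, -0.051, 0.001]
force: [1.1, 0.4, -0.2]
width: 0.486
```

>>> jog_arm(increments=[{"slide":[-6,-35,0],"roll":0,"gripper":0},{"slide":[-10,-60,0],"roll":0,"gripper":0},{"slide":[-13,-76,0],"roll":0,"gripper":0},{"slide":[-13,-76,0],"roll":0,"gripper":0},{"slide":[-13,-76,0],"roll":0,"gripper":0},{"slide":[-13,-76,0],"roll":0,"gripper":0},{"slide":[-13,-76,5],"roll":0,"gripper":0},{"slide":[-13,-76,10],"roll":0,"gripper":0},{"slide":[-13,-76,14],"roll":0,"gripper":0},{"slide":[-13,-76,14],"roll":0,"gripper":0}])

```text
clock: 34.65
position: [0.4687, 0.0069, 0.0808]
ee_rot: [3.141, 0.049, -0.002]
force: [-1.4, 0.1, -0.7]
width: 0.488
```

Run:
```python
from h import *
s=arm.observe();print(s["position"],s["width"]*92,s["force"])
print(tool((.4685,.0072,.0232)))
```

```text
[0.46866433 0.00685615 0.08077854] 44.87254477555618 [-1.42955145  0.12954347 -0.69664613]
[-0.1 -0.4 57.6]
```

>>> jog_arm(increments=[{"slide":[0,0,15],"roll":0,"gripper":0},{"slide":[0,0,30],"roll":0,"gripper":0},{"slide":[0,0,45],"roll":0,"gripper":0},{"slide":[0,0,54],"roll":0,"gripper":0},{"slide":[0,0,58.5],"roll":0,"gripper":0},{"slide":[0,0,58.5],"roll":0,"gripper":0},{"slide":[0,0,58.5],"roll":0,"gripper":0.6},{"slide":[0,0,58.5],"roll":0,"gripper":0.6},{"slide":[0,0,58.5],"roll":0,"gripper":0.6},{"slide":[0,0,58.5],"roll":0,"gripper":0.6}])

```text
clock: 35.48
position: [0.4696, 0.0077, 0.0236]
ee_rot: [-3.141, -0.052, -0.001]
force: [-0.2, 0.2, 0.1]
width: 0.6
```

```bash
python3 - <<'E'
from h import *
s=arm.observe();print(s["position"],s["width"]*92,s["force"])
print(tool((.6325,-.2235,.10)))
E
python3 look.py side|grep pot
```

```text
[0.46955264 0.00767896 0.02357801] 55.192040554458714 [-0.15734883  0.18760154  0.09948495]
[155.3 236.4 -76.3]
side pot yellow 124 circ 0.5466 0.0135 r 0.0254 z 0.052 cen [0.5476 0.0134]
side pot green 148 circ 0.6325 -0.2263 r 0.0214 z 0.045 cen [ 0.6323 -0.2264]
side pot white 35 circ 0.4807 -0.0687 r 0.0206 z 0.052 cen [ 0.4802 -0.077 ]
side pot black 217 circ 0.6077 -0.3419 r 0.0232 z 0.045 cen [ 0.6085 -0.3425]
```

>>> jog_arm(increments=[{"slide":[0,0,-15],"roll":0,"gripper":0.6},{"slide":[0,0,-40],"roll":0,"gripper":0.6},{"slide":[3,5,-70],"roll":0,"gripper":1},{"slide":[22,34,-76],"roll":0,"gripper":1},{"slide":[42,64,-76],"roll":0,"gripper":1},{"slide":[63,95,-76],"roll":0,"gripper":1},{"slide":[84,126,-76],"roll":0,"gripper":1},{"slide":[105,158,-76],"roll":0,"gripper":1},{"slide":[124,188,-76],"roll":0,"gripper":1},{"slide":[141,215,-76],"roll":0,"gripper":1}])

```text
clock: 36.37
position: [0.6181, -0.2048, 0.0993]
ee_rot: [3.141, 0.051, 0.0]
force: [0.0, 0.7, -0.0]
width: 0.998
```

>>> jog_arm(increments=[{"slide":[10,16,0],"roll":0,"gripper":1},{"slide":[14,21,0],"roll":0,"gripper":1},{"slide":[14,21,0],"roll":0,"gripper":1},{"slide":[14,21,10],"roll":0,"gripper":1},{"slide":[14,21,30],"roll":0,"gripper":1},{"slide":[14,21,50],"roll":0,"gripper":1},{"slide":[14,21,68],"roll":0,"gripper":1},{"slide":[14,21,79],"roll":0,"gripper":1},{"slide":[14,21,84],"roll":0,"gripper":1},{"slide":[14,21,84],"roll":0,"gripper":1}])

```text
clock: 37.2
position: [0.631, -0.2217, 0.014]
ee_rot: [-3.14, -0.053, 0.003]
force: [-0.1, 0.3, -0.6]
width: 0.997
```

>>> jog_arm(increments=[{"slide":[0,0,0],"roll":0,"gripper":0},{"slide":[0,0,0],"roll":0,"gripper":0},{"slide":[0,0,0],"roll":0,"gripper":0},{"slide":[0,0,0],"roll":0,"gripper":0},{"slide":[0,0,0],"roll":0,"gripper":0},{"slide":[0,0,0],"roll":0,"gripper":0},{"slide":[0,0,0],"roll":0,"gripper":0},{"slide":[0,0,0],"roll":0,"gripper":0},{"slide":[0,0,0],"roll":0,"gripper":0},{"slide":[0,0,0],"roll":0,"gripper":0}])

```text
clock: 38.03
position: [0.6319, -0.2233, 0.0153]
ee_rot: [-3.141, -0.051, -0.0]
force: [-0.7, -0.5, 0.9]
width: 0.487
```

```bash
python3 - <<'E'
from h import *
s=arm.observe();print(s["position"],s["width"]*92,s["force"])
print(tool((.537,.094,.024)))
E
python3 look.py top|grep pot
```

```text
[ 0.63189495 -0.22327893  0.01527639] 44.78100306561424 [-0.65883491 -0.48976096  0.89434001]
[ -84.5 -320.2   -8.7]
top pot black 108 circ 0.6098 -0.3345 r 0.0229 z 0.045 cen [ 0.6068 -0.3375]
```

>>> jog_arm(increments=[{"slide":[0,0,-25],"roll":0,"gripper":0},{"slide":[0,0,-55],"roll":0,"gripper":0},{"slide":[-5,-20,-80],"roll":0,"gripper":0},{"slide":[-14,-55,-80],"roll":0,"gripper":0},{"slide":[-24,-91,-80],"roll":0,"gripper":0},{"slide":[-33,-127,-80],"roll":0,"gripper":0},{"slide":[-43,-163,-80],"roll":0,"gripper":0},{"slide":[-52,-199,-80],"roll":0,"gripper":0},{"slide":[-62,-235,-80],"roll":0,"gripper":0},{"slide":[-71,-270,-80],"roll":0,"gripper":0}])

```text
clock: 38.92
position: [0.551, 0.0461, 0.0951]
ee_rot: [-3.141, -0.052, 0.001]
force: [0.6, -0.3, -1.4]
width: 0.488
```

>>> jog_arm(increments=[{"slide":[-8,-30,0],"roll":0,"gripper":0},{"slide":[-13,-46,0],"roll":0,"gripper":0},{"slide":[-13.5,-50,0],"roll":0,"gripper":0},{"slide":[-13.5,-50,0],"roll":0,"gripper":0},{"slide":[-13.5,-50,0],"roll":0,"gripper":0},{"slide":[-13.5,-50,5],"roll":0,"gripper":0},{"slide":[-13.5,-50,10],"roll":0,"gripper":0},{"slide":[-13.5,-50,14],"roll":0,"gripper":0},{"slide":[-13.5,-50,14],"roll":0,"gripper":0},{"slide":[-13.5,-50,14],"roll":0,"gripper":0}])

```text
clock: 39.75
position: [0.5368, 0.0932, 0.0808]
ee_rot: [3.141, 0.05, -0.001]
force: [1.1, 0.5, -1.4]
width: 0.485
```

Run:
```python
from h import *
s=arm.observe();print(s["position"],s["width"]*92,s["force"])
print(tool((.537,.094,.0228)))
```

```text
[0.53677757 0.09315619 0.08080216] 44.611233846242065 [ 1.07788726  0.54222766 -1.35870149]
[ 0.3 -0.9 58. ]
```

>>> jog_arm(increments=[{"slide":[0,-0.5,15],"roll":0,"gripper":0},{"slide":[0,-0.5,30],"roll":0,"gripper":0},{"slide":[0,-0.5,45],"roll":0,"gripper":0},{"slide":[0,-0.5,54],"roll":0,"gripper":0},{"slide":[0,-0.5,58.5],"roll":0,"gripper":0},{"slide":[0,-0.5,58.5],"roll":0,"gripper":0},{"slide":[0,-0.5,58.5],"roll":0,"gripper":0.6},{"slide":[0,-0.5,58.5],"roll":0,"gripper":0.6},{"slide":[0,-0.5,58.5],"roll":0,"gripper":0.6},{"slide":[0,-0.5,58.5],"roll":0,"gripper":0.6}])

```text
clock: 40.58
position: [0.5373, 0.0944, 0.0231]
ee_rot: [-3.141, -0.051, -0.001]
force: [0.2, -0.3, -0.2]
width: 0.597
```

```bash
python3 - <<'E'
from h import *
s=arm.observe();print(s["position"],s["width"]*92,s["force"])
print(tool((.6085,-.3385,.10)))
E
python3 look.py side|grep pot
```

```text
[0.53726378 0.09443962 0.02314764] 54.96711826930651 [ 0.15584862 -0.30636524 -0.24192483]
[ 57.1 435.  -76.9]
side pot red 43 circ 0.4691 0.0042 r 0.0204 z 0.052 cen [0.4685 0.0031]
side pot yellow 121 circ 0.5485 0.0122 r 0.0244 z 0.052 cen [0.5477 0.0131]
side pot blue 104 circ 0.4576 0.0771 r 0.0236 z 0.052 cen [0.4564 0.0778]
side pot white 129 circ 0.4802 -0.0668 r 0.0222 z 0.052 cen [ 0.48   -0.0674]
side pot black 217 circ 0.6077 -0.3419 r 0.0232 z 0.045 cen [ 0.6084 -0.3428]
```

>>> jog_arm(increments=[{"slide":[0,0,-15],"roll":0,"gripper":0.6},{"slide":[0,0,-40],"roll":0,"gripper":0.6},{"slide":[1,8,-70],"roll":0,"gripper":1},{"slide":[6,43,-76],"roll":0,"gripper":1},{"slide":[11,81,-76],"roll":0,"gripper":1},{"slide":[16,119,-76],"roll":0,"gripper":1},{"slide":[21,157,-76],"roll":0,"gripper":1},{"slide":[26,195,-76],"roll":0,"gripper":1},{"slide":[31,233,-76],"roll":0,"gripper":1},{"slide":[36,271,-76],"roll":0,"gripper":1}])

```text
clock: 41.47
position: [0.5819, -0.1771, 0.0989]
ee_rot: [-3.141, -0.052, -0.001]
force: [1.3, 0.9, 0.2]
width: 0.996
```

>>> jog_arm(increments=[{"slide":[5,38,0],"roll":0,"gripper":1},{"slide":[10,76,0],"roll":0,"gripper":1},{"slide":[14,112,0],"roll":0,"gripper":1},{"slide":[18,142,0],"roll":0,"gripper":1},{"slide":[21,160,0],"roll":0,"gripper":1},{"slide":[21,164,0],"roll":0,"gripper":1},{"slide":[21,164,0],"roll":0,"gripper":1},{"slide":[21,164,10],"roll":0,"gripper":1},{"slide":[21,164,30],"roll":0,"gripper":1},{"slide":[21,164,40],"roll":0,"gripper":1}])

```text
clock: 42.3
position: [0.608, -0.3353, 0.0563]
ee_rot: [-3.138, -0.055, 0.002]
force: [0.1, 0.4, -0.9]
width: 1.003
```

```bash
python3 - <<'E'
from h import *
s=arm.observe();print(s["position"],s["width"]*92,s["force"])
print(tool((.6085,-.3385,.016)))
E
python3 look.py top|grep pot
```

```text
[ 0.60803569 -0.33532615  0.0563296 ] 92.24639403337565 [ 0.13362807  0.42537829 -0.87236668]
[ 0.4  3.3 40.3]
top pot yellow 46 circ 0.5514 0.0277 r 0.0201 z 0.052 cen [0.5536 0.0338]
top pot green 136 circ 0.5376 0.0970 r 0.0216 z 0.052 cen [0.5374 0.0973]
top pot blue 148 circ 0.4555 0.0862 r 0.0221 z 0.052 cen [0.4554 0.086 ]
```

>>> jog_arm(increments=[{"slide":[0,0,15],"roll":0,"gripper":1},{"slide":[0,0,30],"roll":0,"gripper":1},{"slide":[0,0,38],"roll":0,"gripper":1},{"slide":[0,0,43],"roll":0,"gripper":1},{"slide":[0,0,43],"roll":0,"gripper":1},{"slide":[0,0,43],"roll":0,"gripper":0},{"slide":[0,0,43],"roll":0,"gripper":0},{"slide":[0,0,43],"roll":0,"gripper":0},{"slide":[0,0,43],"roll":0,"gripper":0},{"slide":[0,0,43],"roll":0,"gripper":0}])

```text
clock: 43.18
position: [0.6084, -0.3387, 0.0162]
ee_rot: [3.141, 0.051, 0.001]
force: [-0.9, 1.7, -0.8]
width: 0.687
```

>>> jog_arm(increments=[{"slide":[0,0,0],"roll":0,"gripper":0},{"slide":[0,0,0],"roll":0,"gripper":0},{"slide":[0,0,0],"roll":0,"gripper":0},{"slide":[0,0,0],"roll":0,"gripper":0},{"slide":[0,0,0],"roll":0,"gripper":0},{"slide":[0,0,0],"roll":0,"gripper":0},{"slide":[0,0,0],"roll":0,"gripper":0},{"slide":[0,0,0],"roll":0,"gripper":0},{"slide":[0,0,0],"roll":0,"gripper":0},{"slide":[0,0,0],"roll":0,"gripper":0}])

```text
clock: 44.02
position: [0.6082, -0.3387, 0.0158]
ee_rot: [3.141, 0.051, 0.0]
force: [-1.1, -0.4, 1.8]
width: 0.489
```

Run:
```python
from h import *
s=arm.observe();print(s["position"],s["width"]*92,s["force"])
print(tool((.561,-.056,.024)))
```

```text
[ 0.60816352 -0.33865817  0.01582996] 44.97504071634332 [-1.13700462 -0.39591795  1.82238746]
[ -37.9 -284.    -8.2]
```

>>> jog_arm(increments=[{"slide":[0,0,-25],"roll":0,"gripper":0},{"slide":[0,0,-55],"roll":0,"gripper":0},{"slide":[-3,-20,-80],"roll":0,"gripper":0},{"slide":[-8,-57,-80],"roll":0,"gripper":0},{"slide":[-13,-95,-80],"roll":0,"gripper":0},{"slide":[-18,-133,-80],"roll":0,"gripper":0},{"slide":[-23,-171,-80],"roll":0,"gripper":0},{"slide":[-28,-209,-80],"roll":0,"gripper":0},{"slide":[-33,-242,-80],"roll":0,"gripper":0},{"slide":[-36,-268,-80],"roll":0,"gripper":0}])

```text
clock: 44.85
position: [0.5622, -0.0682, 0.0952]
ee_rot: [-3.139, -0.055, 0.002]
force: [0.4, 1.0, -0.6]
width: 0.49
```

>>> jog_arm(increments=[{"slide":[-2,-12,0],"roll":0,"gripper":0},{"slide":[-2,-16,0],"roll":0,"gripper":0},{"slide":[-2,-16,0],"roll":0,"gripper":0},{"slide":[-2,-16,0],"roll":0,"gripper":0},{"slide":[-2,-16,0],"roll":0,"gripper":0},{"slide":[-2,-16,5],"roll":0,"gripper":0},{"slide":[-2,-16,10],"roll":0,"gripper":0},{"slide":[-2,-16,14],"roll":0,"gripper":0},{"slide":[-2,-16,14],"roll":0,"gripper":0},{"slide":[-2,-16,14],"roll":0,"gripper":0}])

```text
clock: 45.68
position: [0.5605, -0.0563, 0.0812]
ee_rot: [3.141, 0.051, -0.001]
force: [0.3, 0.3, 0.0]
width: 0.487
```

Run:
```python
from h import *
s=arm.observe();print(s["position"],s["width"]*92,s["force"])
print(tool((.561,-.056,.0232)))
```

```text
[ 0.56053803 -0.05625923  0.08124846] 44.811644466717226 [0.33014696 0.32654579 0.04104688]
[ 0.5 -0.3 58. ]
```

>>> jog_arm(increments=[{"slide":[0,0,15],"roll":0,"gripper":0},{"slide":[0,0,30],"roll":0,"gripper":0},{"slide":[0,0,45],"roll":0,"gripper":0},{"slide":[0,0,54],"roll":0,"gripper":0},{"slide":[0,0,58.5],"roll":0,"gripper":0},{"slide":[0,0,58.5],"roll":0,"gripper":0},{"slide":[0,0,58.5],"roll":0,"gripper":0.6},{"slide":[0,0,58.5],"roll":0,"gripper":0.6},{"slide":[0,0,58.5],"roll":0,"gripper":0.6},{"slide":[0,0,58.5],"roll":0,"gripper":0.6}])

```text
clock: 46.52
position: [0.5612, -0.056, 0.0237]
ee_rot: [-3.141, -0.051, -0.001]
force: [0.2, -0.2, -0.0]
width: 0.599
```

>>> jog_arm(increments=[{"slide":[0,0,-15],"roll":0,"gripper":0.6},{"slide":[0,0,-40],"roll":0,"gripper":0.6},{"slide":[0,0,-75],"roll":0,"gripper":0.6},{"slide":[0,0,-110],"roll":0,"gripper":1},{"slide":[-10,35,-145],"roll":0,"gripper":1},{"slide":[-20,70,-170],"roll":0,"gripper":1},{"slide":[-30,105,-200],"roll":0,"gripper":1},{"slide":[-40,140,-200],"roll":0,"gripper":1},{"slide":[-50,175,-200],"roll":0,"gripper":1},{"slide":[-60,210,-200],"roll":0,"gripper":1}])

```text
clock: 47.35
position: [0.5075, -0.2698, 0.2248]
ee_rot: [3.141, 0.052, 0.004]
force: [0.8, 0.3, -0.5]
width: 0.995
```

>>> jog_arm(increments=[{"slide":[-10,35,0],"roll":0,"gripper":1},{"slide":[-20,70,0],"roll":0,"gripper":1},{"slide":[-30,100,0],"roll":0,"gripper":1},{"slide":[-30,100,0],"roll":0,"gripper":1},{"slide":[-30,100,0],"roll":0,"gripper":1},{"slide":[-30,100,0],"roll":0,"gripper":1},{"slide":[-30,100,0],"roll":0,"gripper":1},{"slide":[-30,100,0],"roll":0,"gripper":1},{"slide":[-30,100,0],"roll":0,"gripper":1},{"slide":[-30,100,0],"roll":0,"gripper":1}])

```text
clock: 48.18
position: [0.4816, -0.3678, 0.2232]
ee_rot: [-3.141, -0.054, -0.0]
force: [0.4, 0.1, -0.5]
width: 1.0
```

```bash
python3 look.py top side
python3 - <<'E'
from h import *
s=arm.observe();print(s["position"],s["joints"].round(2))
d=arm.get_image("top");e=arm.get_image("side")
cv2.imwrite("pics/t14.png",cv2.resize(d["frame"][90:290,90:390],(800,533),interpolation=cv2.INTER_CUBIC))
cv2.imwrite("pics/s14.png",cv2.resize(e["frame"][70:310,150:370],(550,600),interpolation=cv2.INTER_CUBIC))
E
```

```text
top dab red 35 circ 0.4620 -0.0006 r 0.0228 z 0.007 cen [ 0.4577 -0.0075]
top pot red 146 circ 0.4685 0.0110 r 0.0222 z 0.052 cen [0.4679 0.0109]
top dab yellow 47 circ 0.5496 0.0204 r 0.0282 z 0.007 cen [0.5357 0.0207]
top pot yellow 151 circ 0.5476 0.0217 r 0.0228 z 0.052 cen [0.5477 0.0216]
top dab green 48 circ 0.5364 0.0945 r 0.0266 z 0.007 cen [0.529  0.0831]
top pot green 133 circ 0.5377 0.0975 r 0.0213 z 0.052 cen [0.5375 0.0974]
top dab blue 51 circ 0.4553 0.0806 r 0.0263 z 0.007 cen [0.448  0.0704]
top pot blue 147 circ 0.4559 0.0863 r 0.0223 z 0.052 cen [0.4556 0.0857]
top dab white 66 circ 0.4769 -0.0688 r 0.0303 z 0.007 cen [ 0.4678 -0.0758]
top pot white 144 circ 0.4803 -0.0626 r 0.0222 z 0.052 cen [ 0.4804 -0.0631]
top dab black 102 circ 0.5607 -0.0547 r 0.0271 z 0.007 cen [ 0.5538 -0.0512]
top pot black 145 circ 0.5762 -0.0605 r 0.0240 z 0.052 cen [ 0.5761 -0.0611]
side pot red 95 circ 0.4699 0.0057 r 0.0215 z 0.052 cen [0.4682 0.0049]
side dab blue 28 circ 0.4424 0.0752 r 0.0221 z 0.007 cen [0.4391 0.0711]
side pot blue 64 circ 0.4563 0.0769 r 0.0248 z 0.052 cen [0.4489 0.0732]
side dab white 54 circ 0.4653 -0.0718 r 0.0260 z 0.007 cen [ 0.4583 -0.0757]
side pot white 126 circ 0.4807 -0.0681 r 0.0229 z 0.052 cen [ 0.4795 -0.0676]
[ 0.48133362 -0.36820924  0.22322902] [-0.03  0.52  0.92  1.68 -0.45  1.17 -0.54]
```

View pics/t14.png

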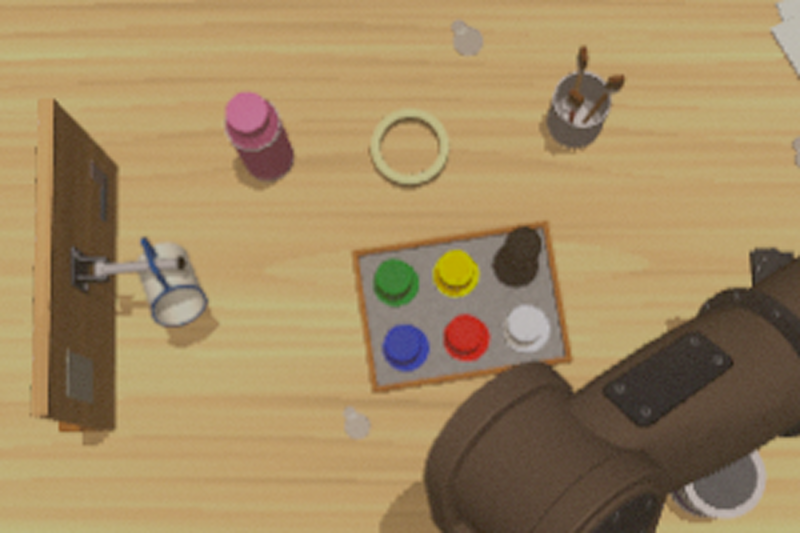

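View pics/s14.png

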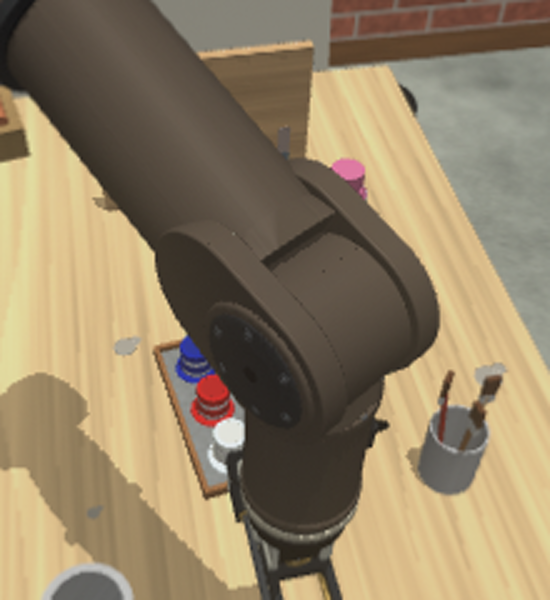

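Five pots are on their dabs; the black one has been knocked about 17 mm (top view lid at about (286,181)). I'll take it up again.

Run:
```python
from h import *
print(tool((.5762,-.064,.11)),tool((.5762,-.064,.0235)))
```

```text
[ 105.  -301.2  113.2] [ 105.  -301.2  199.7]
```

>>> jog_arm(increments=[{"slide":[12,-35,10],"roll":0,"gripper":0.66},{"slide":[24,-70,25],"roll":0,"gripper":0.66},{"slide":[37,-106,40],"roll":0,"gripper":0.66},{"slide":[50,-142,55],"roll":0,"gripper":0.66},{"slide":[62,-178,70],"roll":0,"gripper":0.66},{"slide":[75,-214,85],"roll":0,"gripper":0.66},{"slide":[87,-250,100],"roll":0,"gripper":0.66},{"slide":[98,-282,113],"roll":0,"gripper":0.66},{"slide":[105,-301,113],"roll":0,"gripper":0.66},{"slide":[105,-301,113],"roll":0,"gripper":0.66}])

```text
clock: 49.22
position: [0.5772, -0.0579, 0.1087]
ee_rot: [-3.139, -0.064, 0.003]
force: [-0.6, 0.4, -0.4]
width: 0.659
```

```bash
python3 - <<'E'
from h import *
print(arm.observe()["position"],tool((.5762,-.064,.0235)))
d=arm.get_image("side")
cv2.imwrite("pics/s15.png",cv2.resize(d["frame"][180:290,200:320],(600,550),interpolation=cv2.INTER_CUBIC))
E
python3 look.py top side|grep black
```

```text
[ 0.57723667 -0.05790192  0.10866732] [-1.1  6.3 85.2]
side dab black 118 circ 0.5593 -0.0565 r 0.0300 z 0.007 cen [ 0.5487 -0.0576]
side pot black 102 circ 0.5761 -0.0697 r 0.0244 z 0.052 cen [ 0.5736 -0.0752]
```

View pics/s15.png

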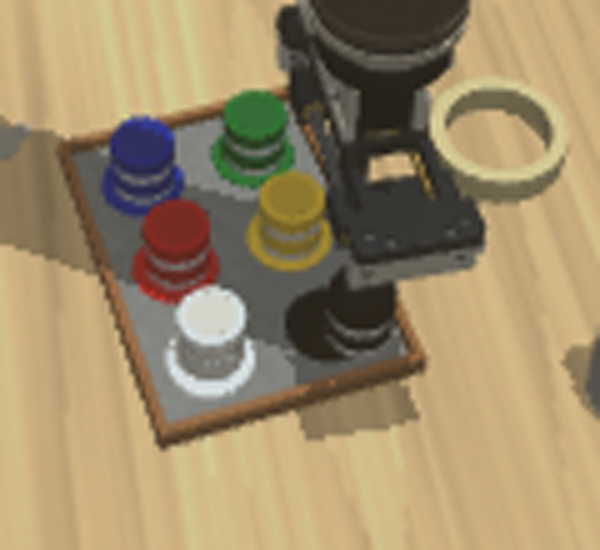

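>>> jog_arm(increments=[{"slide":[0,1,0],"roll":0,"gripper":0.66},{"slide":[0,1,0],"roll":0,"gripper":0.66},{"slide":[0,1,15],"roll":0,"gripper":0.66},{"slide":[0,1,35],"roll":0,"gripper":0.66},{"slide":[0,1,55],"roll":0,"gripper":0.66},{"slide":[0,1,72],"roll":0,"gripper":0.66},{"slide":[0,1,82],"roll":0,"gripper":0.66},{"slide":[0,1,86],"roll":0,"gripper":0.66},{"slide":[0,1,86],"roll":0,"gripper":0.66},{"slide":[0,1,86],"roll":0,"gripper":0.66}])

```text
clock: 50.2
position: [0.5766, -0.0661, 0.0249]
ee_rot: [3.141, 0.05, 0.001]
force: [0.1, -0.7, 0.3]
width: 0.66
```

>>> jog_arm(increments=[{"slide":[0,0,0],"roll":0,"gripper":0},{"slide":[0,0,0],"roll":0,"gripper":0},{"slide":[0,0,0],"roll":0,"gripper":0},{"slide":[0,0,0],"roll":0,"gripper":0},{"slide":[0,0,0],"roll":0,"gripper":0},{"slide":[0,0,0],"roll":0,"gripper":0},{"slide":[0,0,-10],"roll":0,"gripper":0},{"slide":[0,0,-10],"roll":0,"gripper":0},{"slide":[0,0,-10],"roll":0,"gripper":0},{"slide":[0,0,-10],"roll":0,"gripper":0}])

```text
clock: 51.03
position: [0.5762, -0.0653, 0.0343]
ee_rot: [-3.141, -0.052, -0.0]
force: [-0.8, -1.1, -1.1]
width: 0.487
```

Run:
```python
from h import *
s=arm.observe();print(s["position"],s["width"]*92,s["force"],tool((.561,-.056,.0335)))
```

```text
[ 0.57619697 -0.06531423  0.03430426] 44.775941807094064 [-0.81516289 -1.07814588 -1.14457131] [-14.9  -9.8   0.8]
```

>>> jog_arm(increments=[{"slide":[-7,-5,0],"roll":0,"gripper":0},{"slide":[-15,-9.5,0],"roll":0,"gripper":0},{"slide":[-15,-9.5,0],"roll":0,"gripper":0},{"slide":[-15,-9.5,5],"roll":0,"gripper":0},{"slide":[-15,-9.5,10.5],"roll":0,"gripper":0},{"slide":[-15,-9.5,10.5],"roll":0,"gripper":0},{"slide":[-15,-9.5,10.5],"roll":0,"gripper":0.62},{"slide":[-15,-9.5,10.5],"roll":0,"gripper":0.62},{"slide":[-15,-9.5,10.5],"roll":0,"gripper":0.62},{"slide":[-15,-9.5,10.5],"roll":0,"gripper":0.62}])

```text
clock: 51.87
position: [0.5609, -0.0566, 0.0236]
ee_rot: [3.141, 0.051, -0.0]
force: [0.4, -0.3, 0.2]
width: 0.62
```

>>> jog_arm(increments=[{"slide":[0,0,0],"roll":0,"gripper":0.62},{"slide":[0,0,-10],"roll":0,"gripper":0.62},{"slide":[0,0,-30],"roll":0,"gripper":0.62},{"slide":[0,0,-60],"roll":0,"gripper":0.62},{"slide":[0,0,-95],"roll":0,"gripper":0.62},{"slide":[0,0,-130],"roll":0,"gripper":0.62},{"slide":[0,0,-165],"roll":0,"gripper":0.62},{"slide":[-20,30,-200],"roll":0,"gripper":0.62},{"slide":[-40,60,-230],"roll":0,"gripper":0.62},{"slide":[-60,90,-260],"roll":0,"gripper":0.62}])

```text
clock: 52.7
position: [0.5107, -0.137, 0.2736]
ee_rot: [3.141, 0.052, 0.001]
force: [0.5, 0.1, 0.8]
width: 0.62
```

```bash
python3 - <<'E'
from h import *
s=arm.observe();print(s["position"],s["force"],s["joints"].round(2))
d=arm.get_image("top");e=arm.get_image("side")
cv2.imwrite("pics/t16.png",cv2.resize(d["frame"][90:290,90:390],(800,533),interpolation=cv2.INTER_CUBIC))
cv2.imwrite("pics/s16.png",cv2.resize(e["frame"][70:310,150:370],(550,600),interpolation=cv2.INTER_CUBIC))
E
python3 look.py top side |grep pot
```

```text
[ 0.51068527 -0.13697484  0.27357765] [0.46243708 0.0763341  0.83577458] [-0.62  0.34  1.05  1.79 -0.32  1.19 -1.01]
top pot red 146 circ 0.4685 0.0110 r 0.0222 z 0.052 cen [0.4679 0.0109]
top pot yellow 153 circ 0.5476 0.0217 r 0.0228 z 0.052 cen [0.5476 0.0216]
top pot green 134 circ 0.5376 0.0970 r 0.0216 z 0.052 cen [0.5372 0.0974]
top pot blue 146 circ 0.4559 0.0863 r 0.0223 z 0.052 cen [0.4559 0.0858]
top pot white 25 circ 0.4872 -0.0545 r 0.0164 z 0.052 cen [ 0.4887 -0.0505]
top pot black 137 circ 0.5614 -0.0518 r 0.0227 z 0.052 cen [ 0.5604 -0.051 ]
side pot red 62 circ 0.4691 0.0042 r 0.0204 z 0.052 cen [0.4689 0.0035]
side pot blue 108 circ 0.4564 0.0780 r 0.0238 z 0.052 cen [0.4567 0.0786]
side pot white 28 circ 0.4800 -0.0671 r 0.0205 z 0.052 cen [ 0.4764 -0.0757]
side pot black 150 circ 0.5617 -0.0606 r 0.0259 z 0.052 cen [ 0.5613 -0.0614]
```

View pics/t16.png

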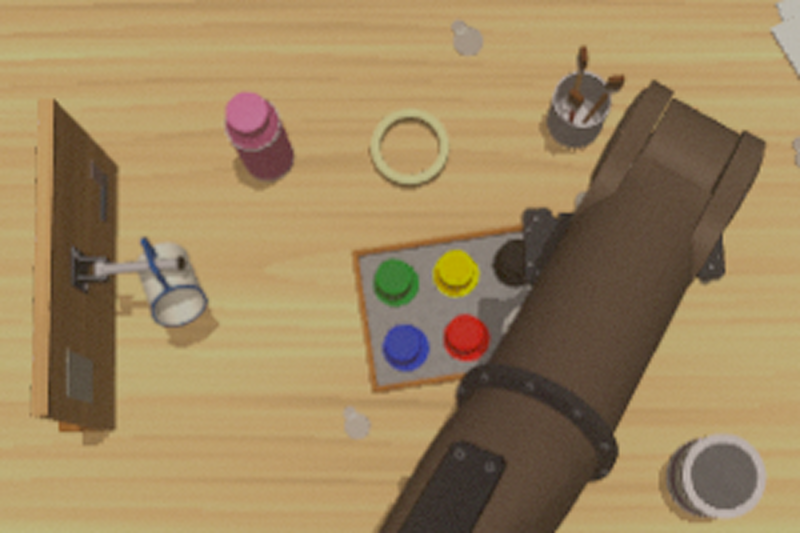

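View pics/s16.png

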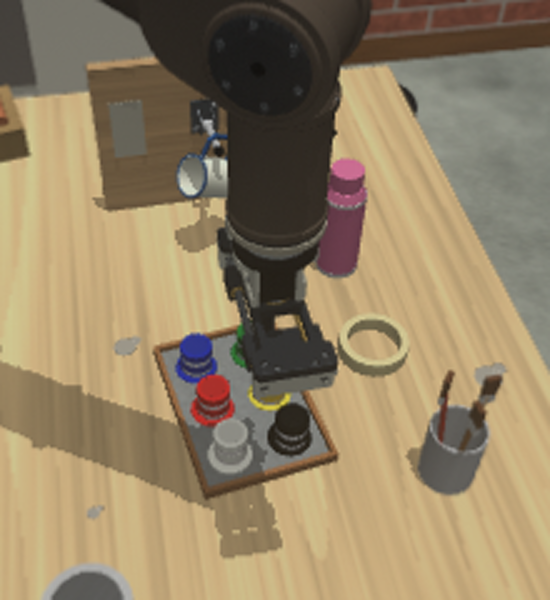

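Run:
```python
from h import *
for n in("top","side"):
    D=arm.get_image(n); C=cloud(D); h=cv2.cvtColor(D["frame"],cv2.COLOR_BGR2HSV)
    m=(h[...,0]>100)&(h[...,0]<130)&(h[...,1]>90)&(C[...,2]>.08)&(C[...,2]<.24)&(C[...,1]>.25)&(C[...,1]<.42)
    o=C[m]; o=o[np.argsort(-o[:,2])]; print(n,len(o)); print(o[::max(1,len(o)//25)].round(3))
D=arm.get_image("side"); cv2.imwrite("pics/s17.png",cv2.resize(D["frame"][95:165,205:275],(590,590),interpolation=cv2.INTER_CUBIC))
```

```text
top 25
[[0.518 0.352 0.204]
 [0.524 0.355 0.203]
 [0.519 0.356 0.201]
 [0.522 0.353 0.201]
 [0.522 0.356 0.201]
 [0.534 0.359 0.201]
 [0.531 0.359 0.2  ]
 [0.528 0.36  0.198]
 [0.517 0.354 0.197]
 [0.538 0.361 0.196]
 [0.526 0.36  0.196]
 [0.538 0.364 0.195]
 [0.514 0.351 0.194]
 [0.542 0.362 0.191]
 [0.548 0.368 0.19 ]
 [0.545 0.365 0.19 ]
 [0.542 0.365 0.19 ]
 [0.548 0.366 0.189]
 [0.555 0.373 0.184]
 [0.552 0.367 0.183]
 [0.556 0.37  0.183]
 [0.553 0.371 0.182]
 [0.503 0.347 0.171]
 [0.506 0.348 0.169]
 [0.546 0.368 0.153]]
side 35
[[0.529 0.352 0.197]
 [0.53  0.359 0.196]
 [0.532 0.353 0.196]
 [0.517 0.351 0.195]
 [0.521 0.35  0.194]
 [0.525 0.351 0.194]
 [0.54  0.356 0.192]
 [0.526 0.359 0.192]
 [0.537 0.358 0.191]
 [0.517 0.351 0.19 ]
 [0.516 0.346 0.189]
 [0.545 0.362 0.188]
 [0.512 0.343 0.187]
 [0.549 0.363 0.186]
 [0.516 0.344 0.186]
 [0.553 0.364 0.185]
 [0.545 0.359 0.185]
 [0.514 0.352 0.185]
 [0.549 0.362 0.183]
 [0.513 0.345 0.181]
 [0.508 0.343 0.179]
 [0.513 0.347 0.176]
 [0.509 0.345 0.173]
 [0.504 0.338 0.169]
 [0.509 0.345 0.168]
 [0.506 0.329 0.167]
 [0.495 0.354 0.163]
 [0.481 0.364 0.153]
 [0.55  0.367 0.151]
 [0.55  0.367 0.147]
 [0.549 0.362 0.146]
 [0.502 0.306 0.144]
 [0.546 0.368 0.142]
 [0.498 0.304 0.137]
 [0.495 0.311 0.127]]
```

View pics/s17.png

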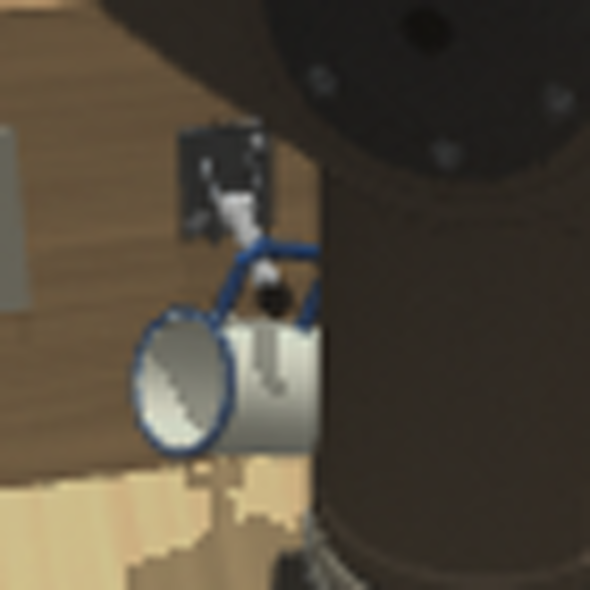

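The side view shows the peg through the handle, with the cap at about (237,130) and the handle bar about 35 mm inside the tip. The arm is clear of everything. Handing in.

Run:
```python
from h import *
print(arm.observe()["clock"]); print(arm.sign_off())
```

```text
53.05
the job is handed in; nothing more can be done
None
```

I folded the peg fully out, hung the mug on it by its handle and let go, and placed all six paint pots in the tray on the dabs of their own colour. I handed the job in at 53 s; sign-off gives no verdict, so what follows is from my own last checks.

- **Mug:** the peg passes through the handle. The handle rests about 35 mm inside the tip, and the mug's pose was the same in two pictures about 4.5 s apart.
- **Black pot:** after its first placing it stood about 17 mm off its dab. I took this to be the knock you warned of, though I can't rule out my own release. I regripped it and put it back.
- **Pots:** black, blue and red are within about 2 mm of their dabs, averaging the two views. Yellow, green and white were partly hidden in the last pictures. They are judged from the top view, corrected for the shift below, or from earlier views, and also come out at about 2 mm.
- **Disagreement between views:** for the tops of the pots the two cameras differ by 5–9 mm in y. I averaged them, or corrected for the shift seen against the arm's own release positions.
- **Bystanders:** the arm kept clear of the brush jar, tin, spray can and tape roll, and they look unmoved in the pictures.

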